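Index the worm-driven specimen stage to its next stop

ROBOT

A 6-joint arm with a two-finger parallel gripper is mounted at the origin on the work surface. World frame = base frame: x ahead of the robot, y to its left, z up, the work surface at z = 0. Lengths are in m, angles in rad, forces in N, time in s.
With the tool pointing down it reaches from about 0.35 to 0.975 m from the base axis. Payload 4.9 kg.
Tool frame: the origin (TCP) lies on the front face of the gripper's body, between the roots of the fingers; the fingertips stand 73 mm ahead of it and the grasp point (between the pads) lies 54 mm ahead of it (tip_extent is the distance from the TCP to the fingertips, in m); y points along the fingers, x is the direction in which the jaws open and shut, and the axes are right-handed (so a half turn about y gives the same grasp; the last joint's range is limited). The gripper opens to 85 mm and grips with 20 to 120 N. Pads are 22 mm wide; open, the fingers measure 114 mm over their backs; the gripper's body (76 mm by 85 mm) begins 54 mm behind the grasp point. The pads swing forward as they close: fully open they stand 13 mm farther back than shut.
Start: joints at [-1.285, 0.053, 1.613, -0, 1.476, -0.119], TCP at [0.246, -0.574, 0.304] pointing down, gripper open.
Joint ranges: [-3.01, 3.01], [-1.01, 2.22], [0.06, 2.58], [-1.02, 4.17], [0.09, 2.62], [-3.14, 3.14]. Speed limits (rad/s): [2.57, 2.57, 3.14, 3.14, 3.14, 3.14].

INTERFACE

Orientations are given as a unit quaternion [w, x, y, z].
In Python, from plant import state, grab_frame, camera_info, job_done, tip_extent gives the robot as it stands.
- The arm moves only by the tool carry_out, never from a script. Its argument "rows" is a list that holds one entry, the list of rows, each a list of 7 numbers: the turn, a rotation vector about the world's x, y, z as a fraction of full scale, then the shift along the world's x, y, z as a fraction of full scale, then the finger opening in mm, from 0 to 85.4. A call has 1 to 5 rows; each row shifts and turns the commanded pose from where the row before left it; what a row does not reach is not made up. Full scale, the value 1, is 40 mm for a shift and 4 degrees for a turn. A row lasts 1/10 s, in which the tool goes at most 50 mm and 8.59 degrees, less where a joint would pass 70% of its speed; a pose out of reach is approached as far as the arm can. A call with a number of a shift or a turn outside -1 to 1 is refused whole. A call with a gripper value outside its range is refused whole. The fingers move at their own pace and stop on an object; the grip force is fixed at half the most. Time passes only in rows, so rows that do not move let the fingers close. It gives the time, the measured TCP pose, the force and the opening at its end, in the units of the state.
- state(): the state, without advancing time (a new reading comes with each control period).
- grab_frame(name): name is "scene" or "side" or "wrist"; returns the picture (400x640x3 uint8, blue, green, red); there is no depth.
- camera_info(name): a dict with "intrinsics" (3x3 intrinsics, pixels), "k1" (the pictures are not rectified: a ray, as slopes to the right and down, at radius r is drawn at 1 + k1 r^2 times it, then the intrinsics apply), "xyz" and "rotation" of the camera in the world; the wrist camera has in their place "tool_from_camera" (4x4, takes a point from camera to tool coordinates, whose origin is the TCP and whose axes are the tool frame's). Camera axes: x right, y down, z forward; pixel columns grow to the right and rows downward; lengths in m; the calibration is good to about 2 mm. A picture is of the moment at which its call begins: read the wrist's pose just before it. camera_info takes no time and is no camera call.
- job_done(): hands the job in, once; it reports no verdict.
The state is a dict: "time": time; "joint_pos": joint angles; "joint_vel": joint speeds; "joint_efforts": joint torques, N m; "tool_pos": TCP position; "tool_rot": TCP orientation; "contact_force": force on the tool from outside, world axes, zero at the start; "ft_torque": the same for the moment, N m; "gripper_width": opening from 0.0 (shut) to 1.0 (fully open).
Only numpy, scipy, OpenCV 4.12 (cv2) and the standard library are available. Lean on these libraries where they do the work, as an engineer would, in place of code of your own. Each camera call takes 0.05 s, during which the arm holds its last target.

TASK

Advance the rotary specimen stage to its next station. Pull out its lock pin and put it in the steel tray, then wind the hand crank clockwise, turn after turn, until you feel the stage come up against its hidden stop; leave it snug there, without forcing it, and let go. Leave the bottle, the tube rack and the beaker alone.

Things in the scene. Friction and masses are not known exactly. Their poses are not given: they have to be found in the camera images.
- drive: Worm drive, bolted down: white base plate 170 x 310 x 20 mm. Origin on the underside; z up; in its frame (mm) the crank axis is at (0, 105), the stage axis at (-45, -50), the brass socket of the lock pin at (-45, -137). The blue gearbox under the crank is 60 x 60 mm and reaches z = 68.
- stage: The slow output: graduated aluminium disc, 140 mm in diameter, top 57 mm above the bench, carrying a slotted steel block 50 x 36 mm that reaches 77 mm. Origin on its axis, 45 mm above the bench. Driven 20:1: a crank turn turns it 18 degrees clockwise; it cannot be pushed round by hand. A red fork (two prongs, 13 mm gap) sticks out of the rim to 100 mm from the axis, its top at 57 mm.
- crank (a joint): Angle of the crank, rad, 0 at the start, growing clockwise seen from above over many turns; it stays where it is left. At 0 the handle is on the -x side of the crank axis in the drive's frame. The stage's buffered hard stop is hidden in its pedestal and set anew each time: it is met after 2.2 to 3.1 crank turns.
- crank_axis (a point): Point on the vertical crank axis, at the height of handle_grip, about 109 mm above the bench. Felt at the handle, along its circle: a steady drag of 4 to 5 N while it runs (between -4 and +4 N when it is held still); against the buffered stop about 1.7 N more for each further mm. 3 to 10 N above the drag is snug and enough of it stays when let go; 20 N in all is too much.
- handle_grip (a point): Middle of the crank's handle, the point to grip: upright black cylinder, 20 mm in diameter, 43 mm tall (85 to 128 mm above the bench), that spins freely on the crank arm, 35 mm from the crank axis. The arm's top is 83 mm above the bench.
- lock_pin: Loose steel pin, upright at the start: shank 10 mm in diameter, whole length 70 mm, with a round grip head 18 mm wide and 14 mm tall on top. Origin at the middle of its foot, 25 mm above the bench, z up along the pin. It stands 15 mm deep in the brass socket (1.5 mm wider than the pin) and passes between the prongs of the red fork; it must rise 45 mm to be clear of everything.
- tray: Fixed open steel tray, 170 x 120 mm (x, y), 25 mm tall, walls and floor 3 mm. Origin at the middle of its underside.
- spray_bottle: Loose white bottle, 60 mm in diameter, 170 mm tall; origin under its middle. Bystander.
- tube_rack: Loose pink tube rack, 60 x 100 x 45 mm; origin under its middle. Bystander.
- beaker: Loose clear beaker, 70 mm in diameter, 70 mm tall; origin under its middle. Bystander.

How it is judged:
By the outcome, as a careful person would: the job done as asked, in the order asked, and still so for the second after the job is handed in, with the robot touching nothing.
It also fails if it takes over 72 s, if anything falls off the work surface, if the arm or the gripper's body presses on something with over 40 N, if the wrist force passes 120 N, or if a joint passes its speed limit or range.

## Working session

There is one attempt and no reset: what is moved stays moved. The work goes in short steps, Python scripts to look and compute and a tool call to move; the robot and the scene stay as the last step left them, time stands still between calls to the robot, and variables do not carry over. Pictures are saved under pics/ and viewed, and the job is handed in when it is done.

Besides the shell and the picture viewer there is one more tool, called after "Request:" as name([rows], argument=value, ...), one row to a line, values as JSON. carry_out: Moves the arm, as the interface text tells. Shift numbers are shares of 40 mm and turn numbers shares of 4 degrees, none past 1 either way. Its arguments: {"type":"object","properties":{"rows":{"type":"array"}},"required":["rows"]}

```bash
ls; mkdir -p pics
python3 - <<'E'
from plant import *
import cv2
s=state();print(s)
for n in("scene","side","wrist"):
    cv2.imwrite(f"pics/{n}0.png",grab_frame(n)); print(n,camera_info(n))
print(tip_extent() if callable(tip_extent) else tip_extent)
E
```

```text
pics
{'time': 0.0, 'joint_pos': array([-1.28495788e+00,  5.33752729e-02,  1.61433356e+00, -3.75561724e-05,
        1.47603438e+00, -1.19011792e-01]), 'joint_vel': array([ 0.00065881,  0.00058836, -0.00032205, -0.0007184 ,  0.00067687,
       -0.0002069 ]), 'joint_efforts': array([ 9.18572441e-04, -3.93681765e+01, -3.70175278e+01,  1.36813441e-07,
        7.16357521e-03,  3.40142698e-06]), 'tool_pos': array([ 0.24602139, -0.57400274,  0.30262783]), 'tool_rot': array([ 0.59079495, -0.58983318,  0.389856  , -0.3886778 ]), 'contact_force': array([-0.1045709 , -0.07122004,  0.10840374]), 'ft_torque': array([0.04407483, 0.04187466, 0.00751694]), 'gripper_width': 1.0019998633087774}
scene {'intrinsics': array([[370.12218649,   0.        , 318.06120864],
       [  0.        , 370.12218649, 203.07048428],
       [  0.        ,   0.        ,   1.        ]]), 'k1': -0.013338569222065293, 'xyz': array([ 1.49945594, -0.20350213,  0.76256982]), 'rotation': array([-0.36875432,  0.69906228,  0.54863678, -0.27263505])}
side {'intrinsics': array([[402.00038949,   0.        , 323.06882607],
       [  0.        , 402.00038949, 200.29504183],
       [  0.        ,   0.        ,   1.        ]]), 'k1': -0.054193175780961785, 'xyz': array([ 0.3816855 , -0.78561251,  0.6382979 ]), 'rotation': array([-0.46863801,  0.87165621, -0.12525788,  0.07003096])}
wrist {'intrinsics': array([[315.51666706,   0.        , 311.75798999],
       [  0.        , 315.51666706, 203.85148742],
       [  0.        ,   0.        ,   1.        ]]), 'k1': -0.011839547419645305, 'tool_from_camera': array([[ 9.99999961e-01, -2.19743289e-04, -1.71335822e-04,
        -6.85100963e-04],
       [ 1.05238294e-04, -2.71505921e-01,  9.62436764e-01,
        -6.89422799e-02],
       [-2.58007710e-04, -9.62436744e-01, -2.71505887e-01,
         6.90612382e-02],
       [ 0.00000000e+00,  0.00000000e+00,  0.00000000e+00,
         1.00000000e+00]])}
0.0726
```

View pics/scene0.png

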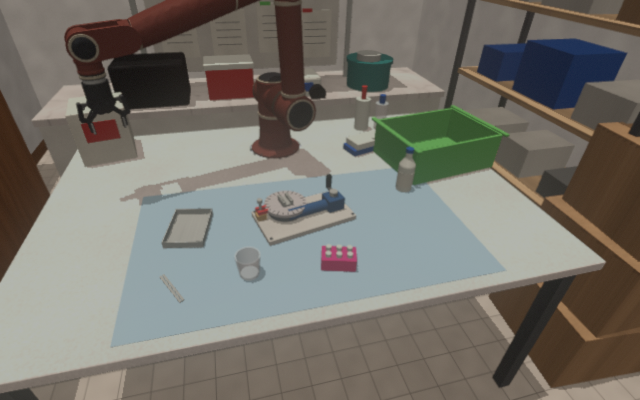

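View pics/side0.png

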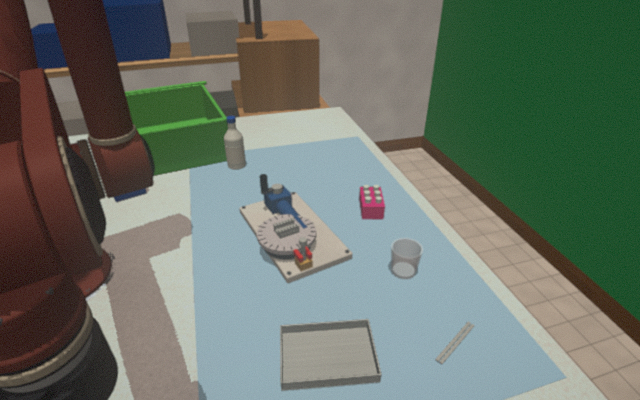

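View pics/wrist0.png

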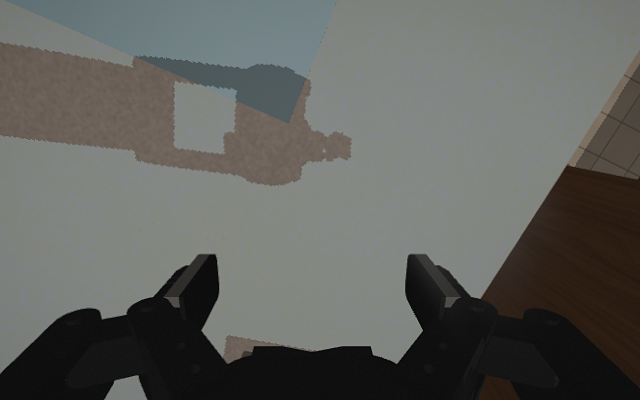

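Run:
```python
import cv2
a=cv2.imread("pics/scene0.png")[165:245,245:365];cv2.imwrite("pics/sc_c.png",cv2.resize(a,None,fx=6.5,fy=6.5,interpolation=cv2.INTER_CUBIC))
a=cv2.imread("pics/side0.png")[165:285,230:360];cv2.imwrite("pics/si_c.png",cv2.resize(a,None,fx=5,fy=5,interpolation=cv2.INTER_CUBIC))
```

```text
(no output)
```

View pics/sc_c.png

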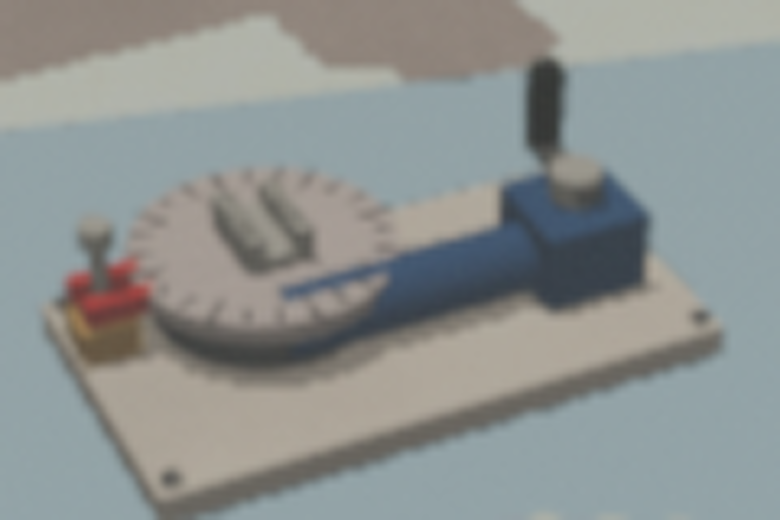

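View pics/si_c.png

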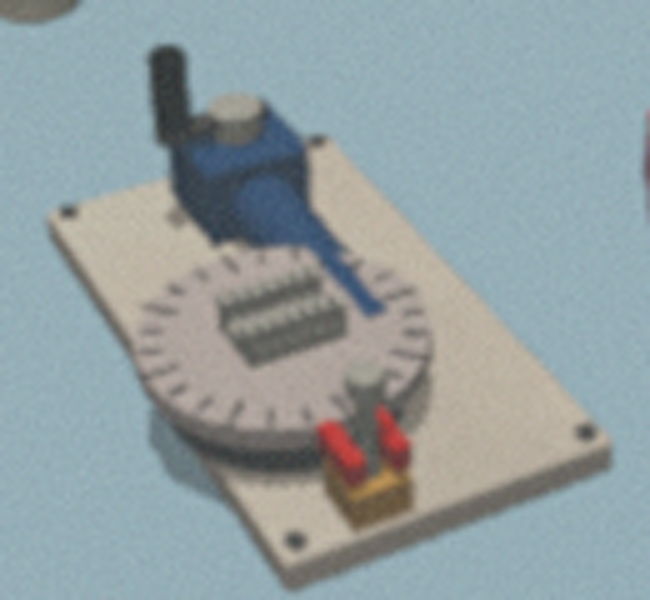

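```bash
cat > h.py <<'E'
import numpy as np
from scipy.optimize import least_squares
from scipy.spatial.transform import Rotation as R
from plant import *
def q2R(q): return R.from_quat([q[1],q[2],q[3],q[0]]).as_matrix()
def campose(n,s=None):
    c=camera_info(n)
    if n!="wrist": return c,np.array(c["xyz"]),q2R(c["rotation"])
    T=c["tool_from_camera"]; Rt=q2R(s["tool_rot"])
    return c,np.array(s["tool_pos"])+Rt@T[:3,3],Rt@T[:3,:3]
def proj(P,cp):
    c,x,Rm=cp; p=Rm.T@(np.array(P)-x); u=p[:2]/p[2]; u=u*(1+c["k1"]*(u@u)); K=c["intrinsics"]
    return np.array([K[0,0]*u[0]+K[0,2],K[1,1]*u[1]+K[1,2]])
def onplane(uv,z,cp):
    c,x,Rm=cp;K=c["intrinsics"]; d=np.array([(uv[0]-K[0,2])/K[0,0],(uv[1]-K[1,2])/K[1,1]]);u=d.copy()
    for _ in range(10): u=d/(1+c["k1"]*(u@u))
    r=Rm@np.array([u[0],u[1],1]); return x+r*(z-x[2])/r[2]
E
python3 - <<'E'
from h import *
sc=campose("scene");si=campose("side")
S=lambda a,b:(a/6.5+245-.4,b/6.5+165-.4); D=lambda a,b:(a/5+230-.4,b/5+165-.4)
o=[(sc,S(45,310),(-85,-155,20)),(sc,S(160,492),(85,-155,20)),(sc,S(722,332),(85,155,20)),(sc,S(95,237),(-45,-137,88)),(sc,S(545,63),(-35,105,128)),(sc,S(543,150),(-35,105,86)),
(si,D(50,222),(-85,155,20)),(si,D(328,140),(85,155,20)),(si,D(610,452),(85,-155,20)),(si,D(288,570),(-85,-155,20)),(si,D(366,378),(-45,-137,88)),(si,D(168,52),(-35,105,128)),(si,D(172,138),(-35,105,86))]
def w(p,l):
    c,s=np.cos(p[2]),np.sin(p[2]);l=np.array(l)/1000
    return np.array([p[0]+c*l[0]-s*l[1],p[1]+s*l[0]+c*l[1],l[2]])
f=lambda p:np.concatenate([proj(w(p,l),c)-uv for c,uv,l in o])
r=least_squares(f,[.6,-.05,.3],loss="soft_l1");p=r.x;print(p,np.degrees(p[2]));print(f(p).reshape(-1,2).round(1))
for l in [(-45,-137,88),(0,105,109),(-35,105,109),(-45,-50,57)]: print(l,w(p,l))
for uv in [(283,325),(371,322),(379,381),(282,385)]: print(onplane(uv,.025,si))
for uv in [(174,212),(212,212),(205,243),(165,243)]: print(onplane(uv,.025,sc))
for n,uv,z in [("bottle",(405,190),0),("rack",(339,268),0),("beaker",(248,274),0)]: print(n,onplane(uv,z,sc))
E
```

```text
[0.54128107 0.01192048 0.21517461] 12.328597295472132
[[-0.8 -0.6]
 [-0.4  2.1]
 [ 1.2  0.2]
 [-0.8 -1.2]
 [-0.6 -0.2]
 [-0.7 -3. ]
 [ 0.9 -2.6]
 [ 1.4 -2. ]
 [ 2.7 -2.4]
 [ 0.7 -1.3]
 [-2.8  2.5]
 [-2.   0.7]
 [-1.5 -2.4]]
(-45, -137, 88) [ 0.52657078 -0.13152849  0.088     ]
(0, 105, 109) [0.51886168 0.11449909 0.109     ]
(-35, 105, 109) [0.48466881 0.10702596 0.109     ]
(-45, -50, 57) [ 0.50799471 -0.04653479  0.057     ]
[ 0.45398728 -0.28494068  0.025     ]
[ 0.61645628 -0.32503674  0.025     ]
[ 0.58282925 -0.4437119   0.025     ]
[ 0.42689532 -0.40538576  0.025     ]
[ 0.44520562 -0.40265779  0.025     ]
[ 0.47226213 -0.28187248  0.025     ]
[ 0.62372794 -0.30557933  0.025     ]
[ 0.59770429 -0.41976842  0.025     ]
bottle [0.45412158 0.42387442 0.        ]
rack [7.88378131e-01 5.99272034e-02 1.11022302e-16]
beaker [ 7.52992473e-01 -1.94440550e-01 -1.11022302e-16]
```

Run:
```python
from h import *
s=state();print(q2R(s["tool_rot"]).round(3)); c=campose("wrist",s);print(c[1],c[2].round(2))
```

```text
[[ 0.394 -0.     0.919]
 [-0.919  0.002  0.394]
 [-0.002 -1.     0.   ]]
[ 0.30928258 -0.54641691  0.37190514] [[ 0.39 -0.88 -0.25]
 [-0.92 -0.38 -0.11]
 [-0.    0.27 -0.96]]
```

Request:
carry_out([
  [[0,0,-0.2,0.375,1,0,85],[0,0,-0.2,0.375,1,0,85],[0,0,-0.2,0.375,1,0,85],[0,0,-0.2,0.375,1,0,85],[0,0,-0.2,0.375,1,0,85]],
])

```text
time: 0.65
tool_pos: [0.3213, -0.3728, 0.3035]
tool_rot: [0.576, -0.576, 0.41, -0.41]
contact_force: [0.9, -0.3, 0.1]
gripper_width: 0.997
```

Request:
carry_out([
  [[0,0,-0.2,0.375,1,0,85],[0,0,-0.2,0.375,1,0,85],[0,0,-0.2,0.375,1,0,85],[0,0,-0.2,0.375,1,0,85],[0,0,-0.2,0.375,1,0,85]],
])

```text
time: 1.15
tool_pos: [0.3962, -0.1727, 0.3037]
tool_rot: [0.562, -0.561, 0.43, -0.43]
contact_force: [0.6, -0.2, 1.2]
gripper_width: 0.993
```

Request:
carry_out([
  [[0,0,-0.2,0.375,0.8,0,60],[0,0,-0.2,0.375,0.6,0,45],[0,0,-0.2,0.375,0.4,0,45],[0,0,-0.1,0.2,0.2,0,45]],
])

```text
time: 1.55
tool_pos: [0.4497, -0.0928, 0.3036]
tool_rot: [0.552, -0.551, 0.443, -0.442]
contact_force: [-0.2, -0.2, 0.3]
gripper_width: 0.53
```

Run:
```python
from h import *
import cv2
s=state();print(s["time"],s["tool_pos"],q2R(s["tool_rot"]).round(3),s["joint_vel"].round(3),s["gripper_width"]);np.save("s1.npy",np.r_[s["tool_pos"],s["tool_rot"]])
cv2.imwrite("pics/w1.png",grab_frame("wrist"))
```

```text
1.55 [ 0.44970167 -0.09284221  0.30361384] [[ 0.216 -0.     0.976]
 [-0.976  0.     0.216]
 [-0.    -1.    -0.   ]] [ 0.209  0.168 -0.123 -0.011 -0.036  0.281] 0.5296646421085376
```

View pics/w1.png

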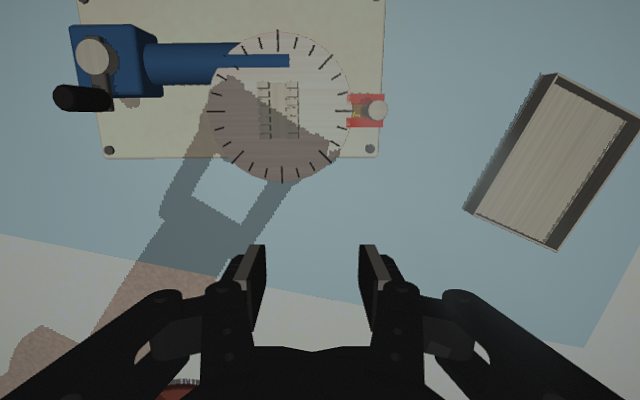

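Run:
```python
import cv2
a=cv2.imread("pics/w1.png");cv2.imwrite("pics/w1a.png",cv2.resize(a[0:165,40:180],None,fx=5,fy=5,interpolation=cv2.INTER_CUBIC)[:, :800][:600*2]);
cv2.imwrite("pics/w1a.png",cv2.resize(a[10:120,40:180],None,fx=5,fy=5,interpolation=cv2.INTER_CUBIC))
cv2.imwrite("pics/w1b.png",cv2.resize(a[70:170,310:410],None,fx=6,fy=6,interpolation=cv2.INTER_CUBIC))
```

```text
(no output)
```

View pics/w1a.png

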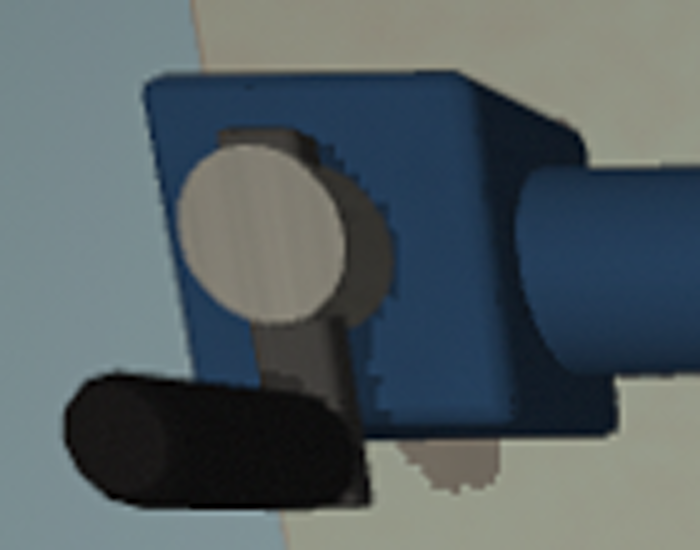

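View pics/w1b.png

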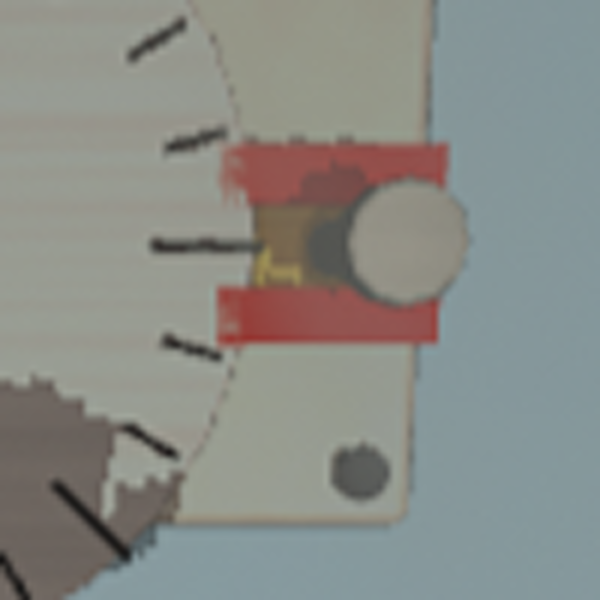

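Run:
```python
from h import *
a=np.load("s1.npy");s=dict(tool_pos=a[:3],tool_rot=a[3:]);wr=campose("wrist",s)
B=lambda a,b:(a/6+310-.4,b/6+70-.4);A=lambda a,b:(a/5+40-.4,b/5+10-.4)
o=[(B(408,242),(-45,-137,95)),(B(411,521),(-85,-155,20)),((104.5,158.5),(-85,155,20)),(A(150,80),(30,135,68)),(A(468,75),(30,75,68)),(A(510,417),(-30,75,68)),(A(115,440),(-35,105,128))]
def w(p,l):
    c,s=np.cos(p[2]),np.sin(p[2]);l=np.array(l)/1000
    return np.array([p[0]+c*l[0]-s*l[1],p[1]+s*l[0]+c*l[1],l[2]])
f=lambda p:np.concatenate([proj(w(p,l),wr)-uv for uv,l in o])
r=least_squares(f,[.54,-.01,.2],loss="soft_l1");p=r.x;print(p,np.degrees(p[2]));print(f(p).reshape(-1,2).round(1))
for l in [(-45,-137,88),(0,105,109),(-35,105,109),(-45,-50,57)]: print(l,w(p,l))
c=w(p,(0,105,0));
for z in (80,85,90,95,100,105): print(z,proj([c[0],c[1],z/1e3],wr),A(262,235))
print(onplane(B(408,242),.095,wr),onplane(A(115,440),.128,wr))
for uv in [(555,73),(639,122),(558,251),(464,209)]: print(onplane(uv,.025,wr))
```

```text
[0.54530703 0.0116144  0.22346717] 12.803725647122391
[[ 1.3  1.6]
 [ 1.4 -6.7]
 [-3.3 -7. ]
 [-4.7 -0.5]
 [-0.3 -0.6]
 [ 1.3  3.5]
 [-0.2  2. ]]
(-45, -137, 88) [ 0.53178679 -0.13195162  0.088     ]
(0, 105, 109) [0.52203778 0.11400357 0.109     ]
(-35, 105, 109) [0.48790806 0.10624715 0.109     ]
(-45, -50, 57) [ 0.51250655 -0.04711488  0.057     ]
80 [96.05557882 59.43597064] (92.0, 56.6)
85 [92.17784104 58.45001345] (92.0, 56.6)
90 [88.159228   57.42862928] (92.0, 56.6)
95 [83.99198047 56.36989045] (92.0, 56.6)
100 [79.66776375 55.27172828] (92.0, 56.6)
105 [75.17761382 54.1319201 ] (92.0, 56.6)
[ 0.53281422 -0.13049111  0.095     ] [0.48940709 0.10611402 0.128     ]
[ 0.6124921  -0.31316763  0.025     ]
[ 0.58717107 -0.42342101  0.025     ]
[ 0.42759825 -0.40045416  0.025     ]
[ 0.45299233 -0.27093741  0.025     ]
```

Request:
carry_out([
  [[0,0,0,0.6,-0.3,-0.5,45],[0,0,0,0.6,-0.3,-0.8,45],[0,0,0,0.5,-0.3,-0.8,45],[0,0,0,0.2,-0.1,-0.4,45],[0,0,0,0,0,0,45]],
])

```text
time: 2.1
tool_pos: [0.5237, -0.1346, 0.2001]
tool_rot: [-0.55, 0.552, -0.446, 0.441]
contact_force: [0.0, -0.8, -0.2]
gripper_width: 0.525
```

Run:
```python
from h import *
import cv2
s=state();print(s["time"],s["tool_pos"],q2R(s["tool_rot"]).round(3),s["joint_vel"].round(3),s["gripper_width"]);np.save("s2.npy",np.r_[s["tool_pos"],s["tool_rot"]])
f=grab_frame("wrist");cv2.imwrite("pics/w2.png",f)
```

```text
2.1 [ 0.52373629 -0.13463891  0.20013081] [[ 0.214 -0.007  0.977]
 [-0.977  0.003  0.214]
 [-0.004 -1.    -0.006]] [ 0.008 -0.064 -0.018  0.001  0.035  0.002] 0.5253315255599478
```

View pics/w2.png

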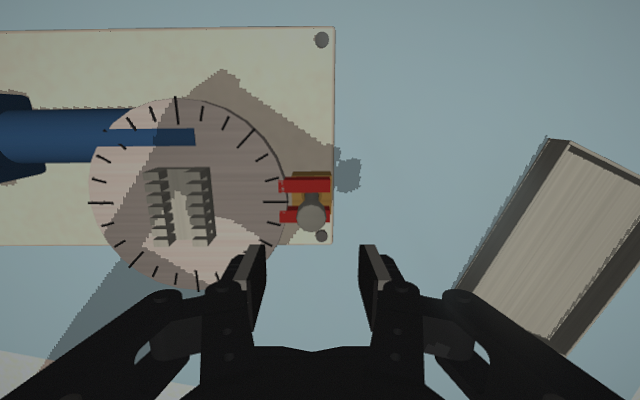

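Run:
```python
from h import *
import cv2
a=np.load("s2.npy");s=dict(tool_pos=a[:3],tool_rot=a[3:]);wr=campose("wrist",s)
print("pin",onplane((311.5,215),.095,wr))
print(onplane((332.5,243),.02,wr),onplane((334.5,27),.02,wr))
print("stage rim", onplane((181,193),.057,wr))
for uv in [(547,136),(640,178)]: print(onplane(uv,.025,wr))
im=cv2.imread("pics/w2.png");cv2.imwrite("pics/w2b.png",cv2.resize(im[160:260,260:360],None,fx=6,fy=6,interpolation=cv2.INTER_CUBIC))
```

```text
pin [ 0.53567394 -0.13067593  0.095     ]
[ 0.49098616 -0.15835742  0.02      ] [ 0.65186623 -0.12159428  0.02      ]
stage rim [ 0.51968674 -0.04128212  0.057     ]
[ 0.61327903 -0.29652274  0.025     ]
[ 0.59914128 -0.38281007  0.025     ]
```

View pics/w2b.png

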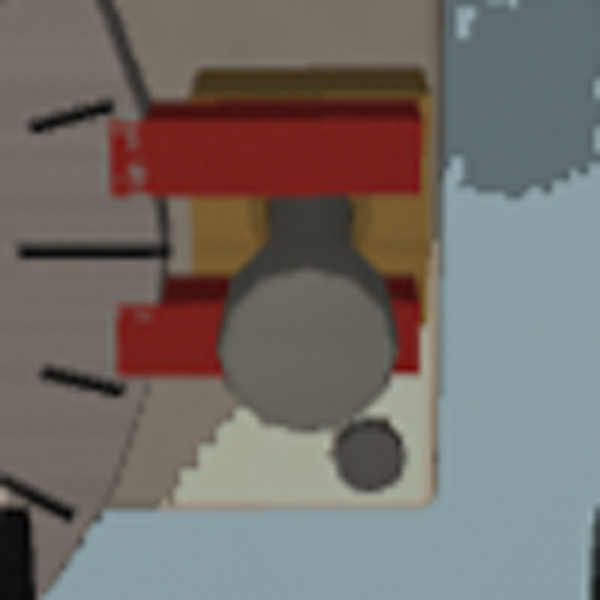

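Request:
carry_out([
  [[0,0,0,0.1,0.04,-0.3,45],[0,0,0,0.1,0.04,-0.5,45],[0,0,0,0,0,-0.4,45],[0,0,0,0,0,-0.2,45],[0,0,0,0,0,0,45]],
])

```text
time: 2.65
tool_pos: [0.5322, -0.1309, 0.1465]
tool_rot: [-0.551, 0.551, -0.444, 0.442]
contact_force: [-0.9, 0.3, -0.7]
gripper_width: 0.529
```

Run:
```python
from h import *
import cv2
s=state();print(s["time"],s["tool_pos"],q2R(s["tool_rot"]).round(3),s["joint_vel"].round(3),s["gripper_width"]);np.save("s3.npy",np.r_[s["tool_pos"],s["tool_rot"]])
f=grab_frame("wrist");cv2.imwrite("pics/w3.png",f)
wr=campose("wrist",s)
for y in (.048,.054,.06): print(proj(s["tool_pos"]+q2R(s["tool_rot"])@[0,y,0],wr))
```

```text
2.65 [ 0.53215872 -0.13085672  0.14653854] [[ 0.215 -0.002  0.977]
 [-0.977  0.001  0.215]
 [-0.001 -1.    -0.002]] [ 0.001 -0.016 -0.027  0.001  0.009  0.001] 0.529465942160371
[313.57206355 286.91573895]
[313.49698871 279.67819599]
[313.42794835 273.02342134]
```

View pics/w3.png

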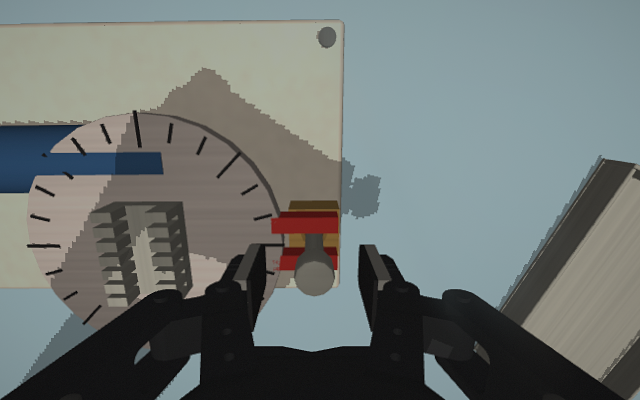

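Request:
carry_out([
  [[0,0,0,0.04,0,-0.13,45],[0,0,0,0,-0.02,0,30],[0,0,0,0,0,0,5],[0,0,0,0,0,0,5],[0,0,0,0,0,0,5]],
])

```text
time: 3.2
tool_pos: [0.5351, -0.1322, 0.1433]
tool_rot: [0.551, -0.551, 0.443, -0.443]
contact_force: [0.5, 0.6, 1.5]
gripper_width: 0.188
```

Request:
carry_out([
  [[0,0,0,0,0,0,5],[0,0,0,0,0,0,5]],
])

```text
time: 3.4
tool_pos: [0.5351, -0.1322, 0.1433]
tool_rot: [0.551, -0.551, 0.443, -0.443]
contact_force: [-0.4, 0.8, 3.2]
gripper_width: 0.184
```

Run:
```python
from h import *
import cv2
s=state()
f=grab_frame("wrist");cv2.imwrite("pics/w4.png",cv2.resize(f[180:400,200:430],None,fx=2.7,fy=2.7,interpolation=cv2.INTER_CUBIC))
f=grab_frame("side");cv2.imwrite("pics/s4.png",cv2.resize(f[120:300,200:380],None,fx=3.3,fy=3.3,interpolation=cv2.INTER_CUBIC))
```

```text
(no output)
```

View pics/w4.png

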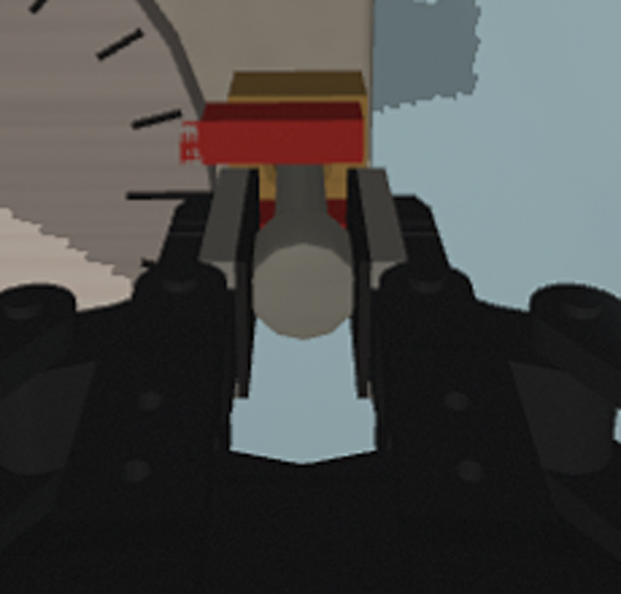

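View pics/s4.png

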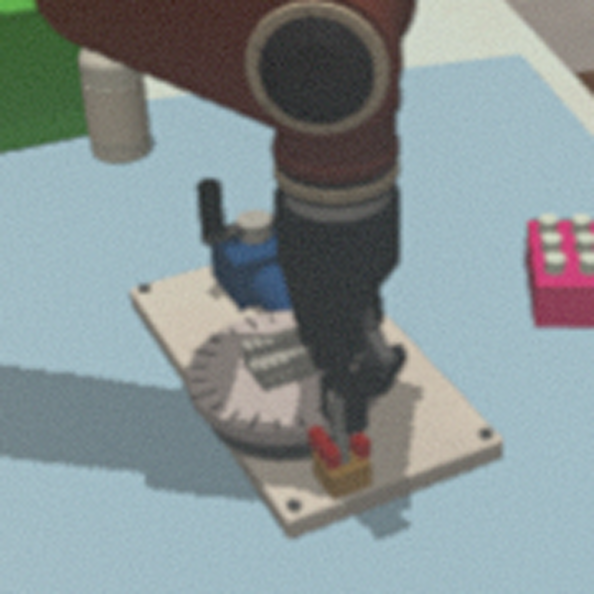

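Request:
carry_out([
  [[0,0,0,0,0,0.1,5],[0,0,0,0,0,0.3,5],[0,0,0,0,0,0.5,5],[0,0,0,0,0,0.6,5],[0,0,0,0,0,0.5,5]],
])

```text
time: 4.0
tool_pos: [0.5347, -0.132, 0.2243]
tool_rot: [0.551, -0.551, 0.443, -0.443]
contact_force: [0.6, 0.2, -0.8]
gripper_width: 0.184
```

Run:
```python
from h import *
import cv2
s=state();print(s)
f=grab_frame("wrist");cv2.imwrite("pics/w5.png",f)
sc=campose("scene");si=campose("side")
wr=campose("wrist",s)
```

```text
{'time': 4.0, 'joint_pos': array([-3.77213810e-01, -6.17076951e-02,  1.86276177e+00,  9.46339442e-05,
        1.34033314e+00,  9.77230533e-01]), 'joint_vel': array([ 3.31120738e-04, -2.06630626e-01, -1.55529701e-01,  1.03864692e-03,
        3.57363630e-01,  9.32154754e-04]), 'joint_efforts': array([ 6.53690449e-02, -3.17744458e+01, -3.47773540e+01,  8.45994491e-04,
       -2.02136468e-01,  2.23927970e-05]), 'tool_pos': array([ 0.53467973, -0.13200076,  0.22431763]), 'tool_rot': array([ 0.5511077 , -0.55100253,  0.44304096, -0.44316048]), 'contact_force': array([ 0.59790567,  0.15490175, -0.75292667]), 'ft_torque': array([ 0.01055368, -0.00534503, -0.03802289]), 'gripper_width': 0.18427909809680673}
```

View pics/w5.png

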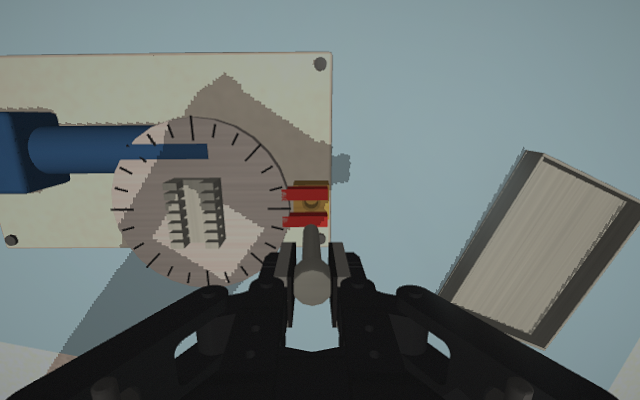

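Request:
carry_out([
  [[0,0,0,-0.05,-0.7,0,5],[0,0,0,-0.05,-1,0,5],[0,0,0,-0.05,-1,0,5],[0,0,0,-0.05,-1,0,5],[0,0,0,-0.05,-1,-0.5,5]],
])

```text
time: 4.55
tool_pos: [0.5258, -0.3225, 0.2058]
tool_rot: [0.551, -0.551, 0.441, -0.445]
contact_force: [0.5, 0.4, -0.4]
gripper_width: 0.183
```

Request:
carry_out([
  [[0,0,0,-0.05,-0.6,-0.8,5],[0,0,0,0,-0.3,-0.7,5],[0,0,0,0,0,-0.2,5],[0,0,0,0,0,0,5]],
])

```text
time: 4.95
tool_pos: [0.5217, -0.355, 0.1325]
tool_rot: [0.551, -0.551, 0.445, -0.442]
contact_force: [0.7, 1.1, -0.5]
gripper_width: 0.184
```

Run:
```python
from h import *
import cv2
s=state();print(s["time"],s["tool_pos"])
f=grab_frame("wrist");cv2.imwrite("pics/w6.png",f)
f=grab_frame("side");cv2.imwrite("pics/s6.png",f)
```

```text
4.95 [ 0.52165676 -0.3550188   0.13245662]
```

View pics/w6.png

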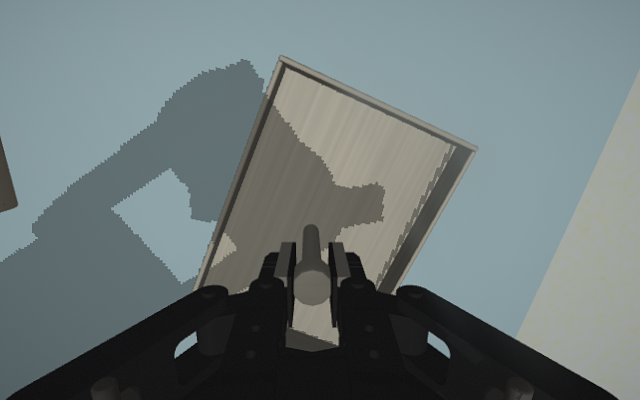

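View pics/s6.png

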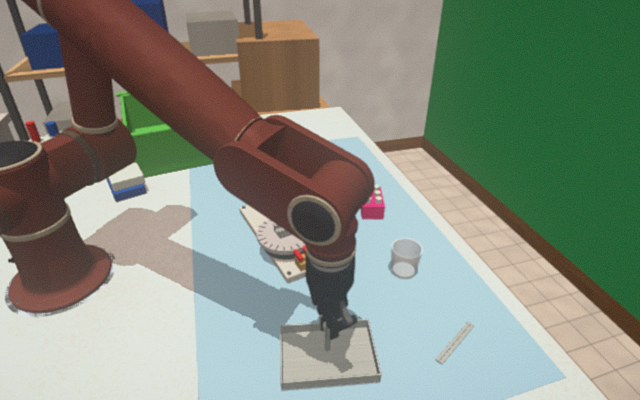

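Request:
carry_out([
  [[0,0,0,0,-0.2,-0.1,5],[0,0,0,0,0,-0.12,5],[0,0,0,0,0,0,5],[0,0,0,0,0,0,5]],
])

```text
time: 5.45
tool_pos: [0.5228, -0.3639, 0.126]
tool_rot: [0.551, -0.551, 0.443, -0.443]
contact_force: [0.3, -0.2, -0.8]
gripper_width: 0.185
```

Request:
carry_out([
  [[0,0,0,0,0,-0.08,5],[0,0,0,0,0,0,5]],
])

```text
time: 5.65
tool_pos: [0.5226, -0.3638, 0.1223]
tool_rot: [0.551, -0.551, 0.443, -0.443]
contact_force: [-0.4, -0.4, -0.7]
gripper_width: 0.183
```

Request:
carry_out([
  [[0,0,0,0,0,0,25],[0,0,0,0,0,0,45],[0,0,0,0,0,0,50],[0,0,0,0,0,0.2,50],[0,0,0,0,0,0.5,50]],
])

```text
time: 6.15
tool_pos: [0.5218, -0.3632, 0.1492]
tool_rot: [0.551, -0.551, 0.445, -0.442]
contact_force: [1.3, 0.5, 0.8]
gripper_width: 0.585
```

Request:
carry_out([
  [[0,0,0,0,0,0.8,50],[0,0,0,0,0,0.8,50],[0,0,0,0,0.5,0.5,50],[0,0,0,0,0.5,0,50],[0,0,0,0,0,0,50]],
])

```text
time: 6.65
tool_pos: [0.5229, -0.3219, 0.2349]
tool_rot: [0.552, -0.551, 0.442, -0.443]
contact_force: [0.5, -0.2, -0.7]
gripper_width: 0.584
```

Run:
```python
from h import *
import cv2
s=state();print(s["time"],s["tool_pos"])
f=grab_frame("wrist");cv2.imwrite("pics/w7.png",f)
f=grab_frame("side");cv2.imwrite("pics/s7.png",f)
```

```text
6.65 [ 0.52285269 -0.32185817  0.23486898]
```

View pics/w7.png

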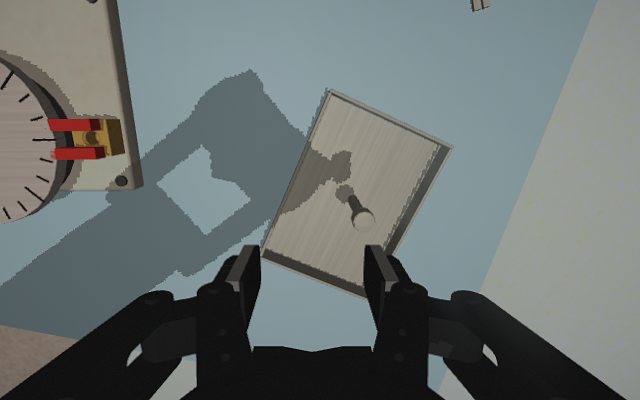

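View pics/s7.png

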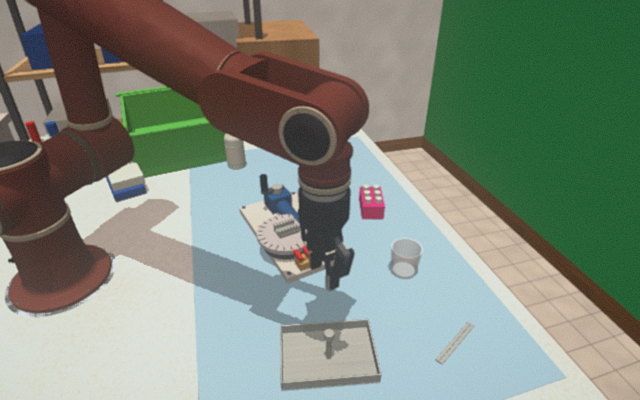

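Request:
carry_out([
  [[0,0,0,-0.1,0.7,0,50],[0,0,0,-0.1,1,0,50],[0,0,0,-0.1,1,0,50],[0,0,0,-0.1,1,0,50],[0,0,0,-0.1,1,0,50]],
])

```text
time: 7.25
tool_pos: [0.5018, -0.1349, 0.2328]
tool_rot: [-0.551, 0.551, -0.444, 0.442]
contact_force: [0.7, -1.1, 0.1]
gripper_width: 0.586
```

Request:
carry_out([
  [[0,0,0,-0.1,1,0,50],[0,0,0,-0.1,1,0,50],[0,0,0,-0.1,1,0,50],[0,0,0,-0.1,1,0,50],[0,0,0,-0.1,1,0,50]],
])

```text
time: 7.75
tool_pos: [0.4819, 0.0651, 0.2331]
tool_rot: [-0.55, 0.551, -0.444, 0.443]
contact_force: [0.8, 0.3, -0.1]
gripper_width: 0.588
```

Request:
carry_out([
  [[0,0,0,0,0.6,0,50],[0,0,0,0,0.3,0,50],[0,0,0,0,0,0,50],[0,0,0,0,0,0,50]],
])

```text
time: 8.15
tool_pos: [0.4828, 0.0991, 0.234]
tool_rot: [-0.55, 0.551, -0.443, 0.443]
contact_force: [0.0, -0.2, -0.3]
gripper_width: 0.582
```

Run:
```python
from h import *
import cv2
s=state();print(s["time"],s["tool_pos"],s["tool_rot"],s["joint_vel"].round(3));np.save("s8.npy",np.r_[s["tool_pos"],s["tool_rot"]])
f=grab_frame("wrist");cv2.imwrite("pics/w8.png",f)
wr=campose("wrist",s)
print(proj(s["tool_pos"]+q2R(s["tool_rot"])@[0,s["tool_pos"][2]-.128,0],wr))
```

```text
8.15 [0.48275263 0.09914523 0.23399959] [-0.5504771   0.55143303 -0.44338409  0.4430656 ] [-0.016 -0.006 -0.002  0.004 -0.001  0.002]
[313.04145528 235.61557887]
```

View pics/w8.png

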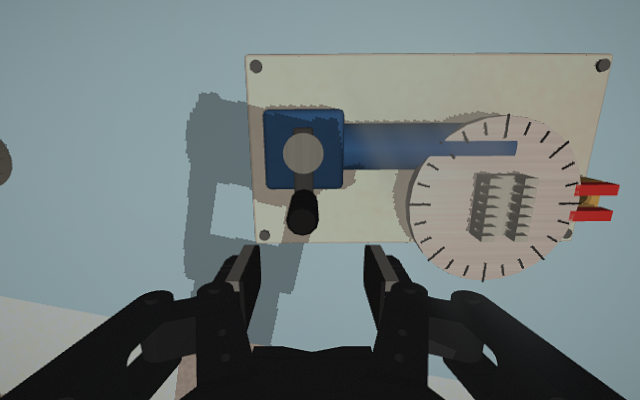

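Run:
```python
from h import *
a=np.load("s8.npy");s=dict(tool_pos=a[:3],tool_rot=a[3:]);c,x,Rm=campose("wrist",s)
o=[((246,55),(85,155,20)),((612.5,55),(85,-155,20)),((257.5,241.5),(-85,155,20)),((264,110),(30,135,68)),((343.5,110),(30,75,68)),((343,188),(-30,75,68)),((266,187),(-30,135,68)),((302,221),(-35,105,128)),((495,197.5),(-45,-50,57))]
def w(p,l):
    cc,s=np.cos(p[2]),np.sin(p[2]);l=np.array(l)/1000
    return np.array([p[0]+cc*l[0]-s*l[1],p[1]+s*l[0]+cc*l[1],l[2]])
def cam(p): return (c,x+np.r_[0,0,p[6]],Rm@R.from_rotvec(p[3:6]).as_matrix())
f=lambda p:np.concatenate([proj(w(p,l),cam(p))-uv for uv,l in o])
def rep(g,n):
    r=least_squares(g,np.zeros(n)+np.r_[.54,.0,.2,0,0,0,0][:n]);p=np.r_[r.x,np.zeros(7-n)];print(p.round(4));print(f(p).reshape(-1,2).round(1).tolist())
    for l in [(0,105,109),(-35,105,109)]: print(l,w(p,l))
    return p
rep(lambda q:f(np.r_[q,np.zeros(4)]),3)
p=rep(lambda q:np.r_[f(q),q[3:6]*60,q[6]*200],7)
for z in (80,85,90,95):print(z,proj(w(p,(0,105,z)),cam(p)))
print(onplane((302,221),.128,(c,x,Rm)))
```

```text
[0.5436 0.0116 0.2124 0.     0.     0.     0.    ]
[[-2.2, -13.2], [7.3, -10.0], [-4.1, -5.0], [-2.1, 1.4], [2.3, 1.6], [0.3, 5.1], [-1.0, 5.9], [-0.1, 4.7], [-0.6, 10.7]]
(0, 105, 109) [0.52150285 0.11419398 0.109     ]
(-35, 105, 109) [0.48728936 0.10681581 0.109     ]
[ 0.5595  0.0185  0.222   0.0654 -0.0151 -0.0042  0.0091]
[[1.9, -4.7], [-2.7, -6.8], [-1.3, -2.8], [0.3, 2.0], [1.2, 1.4], [0.5, 3.0], [1.1, 4.2], [-0.2, -4.8], [-1.0, 8.7]]
(0, 105, 109) [0.53633604 0.12091412 0.109     ]
(-35, 105, 109) [0.50219486 0.11320831 0.109     ]
80 [304.21327852 153.21998173]
85 [303.9419883  153.58745269]
90 [303.65862228 153.97128395]
95 [303.36235585 154.37259287]
[0.4901812  0.10734189 0.128     ]
```

Run:
```python
from h import *
a=np.load("s8.npy");s=dict(tool_pos=a[:3],tool_rot=a[3:]);wr=campose("wrist",s)
for z in(.083,.088,.093): print("hub",z,onplane((303,153),z,wr))
print("handle",onplane((302,220.5),.128,wr))
for uv in [(264,110),(343.5,110),(343,188),(266,187)]: print(onplane(uv,.068,wr))
print("stage",onplane((495,197.5),.057,wr),"fork?",onplane((593,201),.057,wr))
```

```text
hub 0.083 [0.52360242 0.11501011 0.083     ]
hub 0.088 [0.52420293 0.11500249 0.088     ]
hub 0.093 [0.52480344 0.11499488 0.093     ]
handle [0.49048331 0.10740538 0.128     ]
[0.54574989 0.14856683 0.068     ]
[0.5578908 0.0930914 0.068    ]
[0.50235138 0.0797362  0.068     ]
[0.49055862 0.13726329 0.068     ]
stage [ 0.51883539 -0.04397019  0.057     ] fork? [ 0.5333641  -0.12400004  0.057     ]
```

Request:
carry_out([
  [[0,0,0,0.17,0.2,0,50],[0,0,0,0,0,-0.5,50],[0,0,0,0,0,-0.8,50],[0,0,0,0,0,-0.4,50],[0,0,0,0,0,0,50]],
])

```text
time: 8.7
tool_pos: [0.4882, 0.1073, 0.1636]
tool_rot: [-0.549, 0.552, -0.445, 0.442]
contact_force: [-0.5, -0.1, -0.1]
gripper_width: 0.585
```

Run:
```python
from h import *
import cv2
s=state();print(s["time"],s["tool_pos"],s["contact_force"])
f=grab_frame("wrist");cv2.imwrite("pics/w9.png",f)
wr=campose("wrist",s)
print(proj(s["tool_pos"]+q2R(s["tool_rot"])@[0,s["tool_pos"][2]-.128,0],wr))
```

```text
8.7 [0.48815021 0.10731851 0.16360724] [-0.54033894 -0.12961531 -0.11435654]
[313.75049152 304.0713875 ]
```

View pics/w9.png

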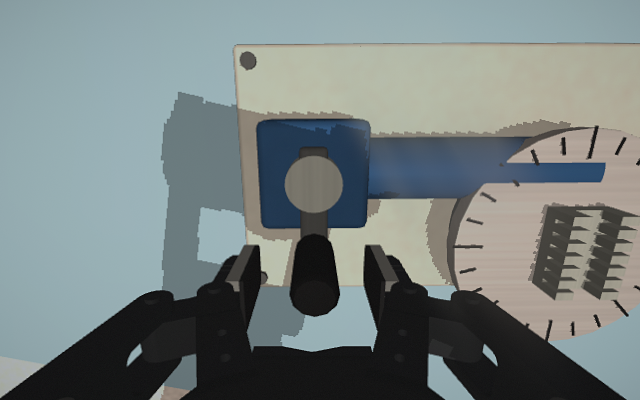

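Request:
carry_out([
  [[0,0,0,0.04,0.01,0.06,40],[0,0,0,0,0,0,20],[0,0,0,0,0,0,5],[0,0,0,0,0,0,5],[0,0,0,0,0,0,5]],
])

```text
time: 9.25
tool_pos: [0.4925, 0.1082, 0.1714]
tool_rot: [0.552, -0.55, 0.442, -0.444]
contact_force: [-0.2, -1.6, 5.9]
gripper_width: 0.209
```

Request:
carry_out([
  [[0,0,0,0,0,0,5],[0,0,0,0,0,0,5]],
])

```text
time: 9.45
tool_pos: [0.4925, 0.1082, 0.1713]
tool_rot: [0.552, -0.55, 0.442, -0.444]
contact_force: [-0.0, -2.0, 6.4]
gripper_width: 0.21
```

Run:
```python
from h import *
import cv2
s=state();print(s["time"],s["tool_pos"],s["contact_force"],s["gripper_width"])
f=grab_frame("wrist");cv2.imwrite("pics/w10.png",f[150:400,150:500])
```

```text
9.45 [0.49247534 0.10817313 0.17132222] [-0.03047    -1.96354246  6.36422817] 0.21021359083992688
```

View pics/w10.png

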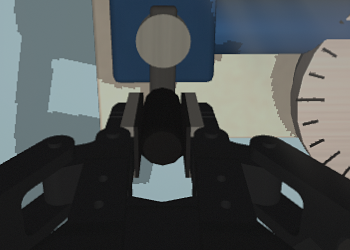

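Run:
```python
import numpy as np
r=35
for i in range(20):
    a=np.radians(193-18*i);b=a-np.radians(18)
    print(i,((r/40)*np.array([np.cos(b)-np.cos(a),np.sin(b)-np.sin(a)])).round(3), (np.array([.5237,.1147])+.035*np.array([np.cos(b),np.sin(b)])).round(4))
```

```text
0 [-0.019  0.273] [0.4888 0.1178]
1 [0.066 0.266] [0.4915 0.1284]
2 [0.145 0.232] [0.4973 0.1377]
3 [0.21  0.176] [0.5057 0.1447]
4 [0.254 0.103] [0.5158 0.1488]
5 [0.273 0.019] [0.5268 0.1496]
6 [ 0.266 -0.066] [0.5374 0.1469]
7 [ 0.232 -0.145] [0.5467 0.1411]
8 [ 0.176 -0.21 ] [0.5537 0.1327]
9 [ 0.103 -0.254] [0.5578 0.1226]
10 [ 0.019 -0.273] [0.5586 0.1116]
11 [-0.066 -0.266] [0.5559 0.101 ]
12 [-0.145 -0.232] [0.5501 0.0917]
13 [-0.21  -0.176] [0.5417 0.0847]
14 [-0.254 -0.103] [0.5316 0.0806]
15 [-0.273 -0.019] [0.5206 0.0798]
16 [-0.266  0.066] [0.51   0.0825]
17 [-0.232  0.145] [0.5007 0.0883]
18 [-0.176  0.21 ] [0.4937 0.0967]
19 [-0.103  0.254] [0.4896 0.1068]
```

Request:
carry_out([
  [[0,0,0,-0.019,0.273,0,5],[0,0,0,0.066,0.266,0,5],[0,0,0,0.145,0.232,0,5],[0,0,0,0.21,0.176,0,5],[0,0,0,0.254,0.103,0,5]],
])

```text
time: 10.0
tool_pos: [0.5184, 0.1497, 0.1712]
tool_rot: [-0.551, 0.552, -0.442, 0.444]
contact_force: [-2.8, -8.2, 8.9]
gripper_width: 0.208
```

Request:
carry_out([
  [[0,0,0,0.273,-0.01,0,5],[0,0,0,0.266,-0.09,-0.02,5],[0,0,0,0.232,-0.145,-0.02,5],[0,0,0,0.176,-0.21,0,5],[0,0,0,0.103,-0.254,0,5]],
])

```text
time: 10.5
tool_pos: [0.5612, 0.1231, 0.1712]
tool_rot: [0.553, -0.549, 0.443, -0.443]
contact_force: [-4.8, 3.6, 11.7]
gripper_width: 0.209
```

Request:
carry_out([
  [[0,0,0,0.019,-0.273,0,5],[0,0,0,-0.066,-0.266,0,5],[0,0,0,-0.145,-0.232,0,5],[0,0,0,-0.21,-0.176,0,5],[0,0,0,-0.254,-0.103,0,5]],
])

```text
time: 11.0
tool_pos: [0.5357, 0.0809, 0.1713]
tool_rot: [0.554, -0.548, 0.442, -0.445]
contact_force: [3.0, 6.1, 7.8]
gripper_width: 0.213
```

Request:
carry_out([
  [[0,0,0,-0.273,-0.01,0,5],[0,0,0,-0.266,0.07,0,5],[0,0,0,-0.232,0.145,0,5],[0,0,0,-0.17,0.21,0,5],[0,0,0,-0.1,0.254,0,5]],
])

```text
time: 11.5
tool_pos: [0.4931, 0.1058, 0.1712]
tool_rot: [0.551, -0.551, 0.441, -0.445]
contact_force: [-1.4, -5.2, 11.3]
gripper_width: 0.212
```

Request:
carry_out([
  [[0,0,0,-0.019,0.273,0,5],[0,0,0,0.066,0.266,0,5],[0,0,0,0.145,0.232,0,5],[0,0,0,0.21,0.176,0,5],[0,0,0,0.254,0.1,0,5]],
])

```text
time: 12.0
tool_pos: [0.5191, 0.1494, 0.1711]
tool_rot: [0.552, -0.55, 0.442, -0.444]
contact_force: [-4.4, -3.0, 11.9]
gripper_width: 0.208
```

Request:
carry_out([
  [[0,0,0,0.273,0.01,0,5],[0,0,0,0.266,-0.07,0,5],[0,0,0,0.232,-0.145,0,5],[0,0,0,0.176,-0.21,0,5],[0,0,0,0.1,-0.254,0,5]],
])

```text
time: 12.5
tool_pos: [0.5613, 0.1229, 0.1711]
tool_rot: [0.553, -0.55, 0.443, -0.443]
contact_force: [-5.3, 3.7, 12.3]
gripper_width: 0.212
```

Request:
carry_out([
  [[0,0,0,0.019,-0.273,0,5],[0,0,0,-0.066,-0.266,0,5],[0,0,0,-0.145,-0.232,0,5],[0,0,0,-0.21,-0.176,0,5],[0,0,0,-0.254,-0.1,0,5]],
])

```text
time: 13.0
tool_pos: [0.5359, 0.0809, 0.1712]
tool_rot: [0.554, -0.548, 0.442, -0.445]
contact_force: [3.2, 7.1, 7.8]
gripper_width: 0.208
```

Request:
carry_out([
  [[0,0,0,-0.273,-0.01,0,5],[0,0,0,-0.266,0.07,0,5],[0,0,0,-0.232,0.145,0,5],[0,0,0,-0.17,0.21,0,5],[0,0,0,-0.1,0.254,0,5]],
])

```text
time: 13.5
tool_pos: [0.4932, 0.1057, 0.1712]
tool_rot: [-0.551, 0.551, -0.441, 0.445]
contact_force: [-1.5, -6.0, 12.5]
gripper_width: 0.214
```

Request:
carry_out([
  [[0,0,0,-0.019,0.273,0,5],[0,0,0,0.066,0.266,0,5],[0,0,0,0.145,0.232,0,5]],
])

```text
time: 13.8
tool_pos: [0.5004, 0.1381, 0.1712]
tool_rot: [0.552, -0.551, 0.442, -0.444]
contact_force: [-3.5, -3.1, 12.7]
gripper_width: 0.218
```

Run:
```python
import numpy as np
C=np.array([.5271,.1154]);r=.0352
for i in range(30):
    a=np.radians(139-12*i);o=[]
    for k in range(2):
        b=a-np.radians(6);o.append(((35/40)*np.array([np.cos(b)-np.cos(a),np.sin(b)-np.sin(a)])).round(3));a=b
    print(i,*o,"end",(C+r*np.array([np.cos(b),np.sin(b)])).round(4),"t",np.round([np.sin(b),-np.cos(b)],2), "phi",round(np.degrees(b)))
```

```text
0 [0.064 0.066] [0.07  0.059] end [0.5059 0.1435] t [0.8 0.6] phi 127
1 [0.076 0.051] [0.081 0.043] end [0.5122 0.1473] t [0.91 0.42] phi 115
2 [0.085 0.034] [0.088 0.025] end [0.5192 0.1497] t [0.97 0.22] phi 103
3 [0.09  0.016] [0.091 0.006] end [0.5265 0.1506] t [1.   0.02] phi 91
4 [ 0.092 -0.003] [ 0.091 -0.013] end [0.5338 0.15  ] t [ 0.98 -0.19] phi 79
5 [ 0.089 -0.022] [ 0.086 -0.031] end [0.5409 0.1478] t [ 0.92 -0.39] phi 67
6 [ 0.082 -0.04 ] [ 0.078 -0.049] end [0.5473 0.1442] t [ 0.82 -0.57] phi 55
7 [ 0.072 -0.056] [ 0.066 -0.064] end [0.5528 0.1394] t [ 0.68 -0.73] phi 43
8 [ 0.059 -0.07 ] [ 0.051 -0.076] end [0.5573 0.1335] t [ 0.52 -0.86] phi 31
9 [ 0.043 -0.081] [ 0.034 -0.085] end [0.5604 0.1269] t [ 0.33 -0.95] phi 19
10 [ 0.025 -0.088] [ 0.016 -0.09 ] end [0.562  0.1197] t [ 0.12 -0.99] phi 7
11 [ 0.006 -0.091] [-0.003 -0.092] end [0.5622 0.1123] t [-0.09 -1.  ] phi -5
12 [-0.013 -0.091] [-0.022 -0.089] end [0.5608 0.1051] t [-0.29 -0.96] phi -17
13 [-0.031 -0.086] [-0.04  -0.082] end [0.5579 0.0983] t [-0.48 -0.87] phi -29
14 [-0.049 -0.078] [-0.056 -0.072] end [
[... 510 characters left out ...]
13
21 [-0.082  0.04 ] [-0.078  0.049] end [0.5069 0.0866] t [-0.82  0.57] phi -125
22 [-0.072  0.056] [-0.066  0.064] end [0.5014 0.0914] t [-0.68  0.73] phi -137
23 [-0.059  0.07 ] [-0.051  0.076] end [0.4969 0.0973] t [-0.52  0.86] phi -149
24 [-0.043  0.081] [-0.034  0.085] end [0.4938 0.1039] t [-0.33  0.95] phi -161
25 [-0.025  0.088] [-0.016  0.09 ] end [0.4922 0.1111] t [-0.12  0.99] phi -173
26 [-0.006  0.091] [0.003 0.092] end [0.492  0.1185] t [0.09 1.  ] phi -185
27 [0.013 0.091] [0.022 0.089] end [0.4934 0.1257] t [0.29 0.96] phi -197
28 [0.031 0.086] [0.04  0.082] end [0.4963 0.1325] t [0.48 0.87] phi -209
29 [0.049 0.078] [0.056 0.072] end [0.5005 0.1385] t [0.66 0.75] phi -221
```

Request:
carry_out([
  [[0,0,0,0.064,0.066,0,5],[0,0,0,0.07,0.059,0,5]],
])

```text
time: 14.0
tool_pos: [0.5061, 0.1433, 0.1712]
tool_rot: [0.552, -0.55, 0.442, -0.444]
contact_force: [-5.1, -1.2, 12.7]
gripper_width: 0.212
```

Request:
carry_out([
  [[0,0,0,0.076,0.051,0,5],[0,0,0,0.081,0.043,0,5]],
])

```text
time: 14.2
tool_pos: [0.5124, 0.147, 0.1712]
tool_rot: [0.552, -0.55, 0.442, -0.444]
contact_force: [-4.7, -0.4, 12.7]
gripper_width: 0.214
```

Request:
carry_out([
  [[0,0,0,0.085,0.034,0,5],[0,0,0,0.088,0.025,0,5]],
])

```text
time: 14.4
tool_pos: [0.5194, 0.1494, 0.1712]
tool_rot: [0.552, -0.55, 0.442, -0.444]
contact_force: [-4.0, -0.7, 13.8]
gripper_width: 0.212
```

Request:
carry_out([
  [[0,0,0,0.09,0.016,0,5],[0,0,0,0.091,0.006,0,5]],
])

```text
time: 14.6
tool_pos: [0.5267, 0.1502, 0.1712]
tool_rot: [0.552, -0.55, 0.442, -0.444]
contact_force: [-4.0, 0.5, 12.7]
gripper_width: 0.208
```

Request:
carry_out([
  [[0,0,0,0.092,-0.003,0,5],[0,0,0,0.091,-0.013,0,5]],
])

```text
time: 14.8
tool_pos: [0.534, 0.1495, 0.1712]
tool_rot: [0.552, -0.55, 0.442, -0.444]
contact_force: [-4.6, 0.1, 12.2]
gripper_width: 0.209
```

Request:
carry_out([
  [[0,0,0,0.089,-0.022,0,5],[0,0,0,0.086,-0.031,0,5]],
])

```text
time: 15.0
tool_pos: [0.5409, 0.1474, 0.1712]
tool_rot: [0.552, -0.55, 0.442, -0.444]
contact_force: [-5.4, 0.1, 13.7]
gripper_width: 0.216
```

Request:
carry_out([
  [[0,0,0,0.082,-0.04,0,5],[0,0,0,0.078,-0.049,0,5]],
])

```text
time: 15.2
tool_pos: [0.5472, 0.1439, 0.1711]
tool_rot: [0.552, -0.55, 0.443, -0.444]
contact_force: [-4.4, 1.1, 12.1]
gripper_width: 0.211
```

Request:
carry_out([
  [[0,0,0,0.072,-0.056,0,5],[0,0,0,0.066,-0.064,0,5]],
])

```text
time: 15.4
tool_pos: [0.5527, 0.1391, 0.1711]
tool_rot: [0.552, -0.55, 0.443, -0.443]
contact_force: [-4.2, 1.6, 12.8]
gripper_width: 0.207
```

Request:
carry_out([
  [[0,0,0,0.059,-0.07,0,5],[0,0,0,0.051,-0.076,0,5]],
])

```text
time: 15.6
tool_pos: [0.557, 0.1334, 0.1711]
tool_rot: [0.552, -0.55, 0.443, -0.443]
contact_force: [-5.2, 1.9, 12.2]
gripper_width: 0.209
```

Request:
carry_out([
  [[0,0,0,0.043,-0.081,0,5],[0,0,0,0.034,-0.085,0,5]],
])

```text
time: 15.8
tool_pos: [0.5601, 0.127, 0.1711]
tool_rot: [0.552, -0.55, 0.443, -0.443]
contact_force: [-4.1, 2.4, 12.2]
gripper_width: 0.212
```

Request:
carry_out([
  [[0,0,0,0.025,-0.088,0,5],[0,0,0,0.016,-0.09,0,5]],
])

```text
time: 16.0
tool_pos: [0.5618, 0.12, 0.1711]
tool_rot: [0.553, -0.549, 0.443, -0.443]
contact_force: [-2.8, 3.7, 11.8]
gripper_width: 0.213
```

Request:
carry_out([
  [[0,0,0,0.006,-0.091,0,5],[0,0,0,-0.003,-0.092,0,5]],
])

```text
time: 16.2
tool_pos: [0.5621, 0.1128, 0.1712]
tool_rot: [0.553, -0.549, 0.443, -0.443]
contact_force: [-4.5, 5.7, 11.9]
gripper_width: 0.211
```

Request:
carry_out([
  [[0,0,0,-0.013,-0.091,0,5],[0,0,0,-0.022,-0.089,0,5]],
])

```text
time: 16.4
tool_pos: [0.5609, 0.1057, 0.1712]
tool_rot: [0.553, -0.549, 0.443, -0.444]
contact_force: [-2.8, 4.8, 11.2]
gripper_width: 0.212
```

Request:
carry_out([
  [[0,0,0,-0.031,-0.086,0,5],[0,0,0,-0.04,-0.082,0,5]],
])

```text
time: 16.6
tool_pos: [0.5583, 0.0991, 0.1713]
tool_rot: [0.553, -0.549, 0.442, -0.444]
contact_force: [-0.9, 5.4, 10.4]
gripper_width: 0.215
```

Request:
carry_out([
  [[0,0,0,-0.049,-0.078,0,5],[0,0,0,-0.056,-0.072,0,5]],
])

```text
time: 16.8
tool_pos: [0.5543, 0.093, 0.1713]
tool_rot: [0.554, -0.548, 0.442, -0.444]
contact_force: [1.0, 4.3, 9.1]
gripper_width: 0.217
```

Request:
carry_out([
  [[0,0,0,-0.064,-0.066,0,5],[0,0,0,-0.07,-0.059,0,5]],
])

```text
time: 17.0
tool_pos: [0.5492, 0.0879, 0.1713]
tool_rot: [0.554, -0.548, 0.442, -0.444]
contact_force: [0.4, 5.0, 9.5]
gripper_width: 0.213
```

Request:
carry_out([
  [[0,0,0,-0.076,-0.051,0,5],[0,0,0,-0.081,-0.043,0,5]],
])

```text
time: 17.2
tool_pos: [0.5432, 0.084, 0.1713]
tool_rot: [0.554, -0.548, 0.442, -0.445]
contact_force: [2.2, 4.1, 8.3]
gripper_width: 0.21
```

Request:
carry_out([
  [[0,0,0,-0.085,-0.034,0,5],[0,0,0,-0.088,-0.025,0,5]],
])

```text
time: 17.4
tool_pos: [0.5365, 0.0813, 0.1713]
tool_rot: [0.554, -0.548, 0.441, -0.445]
contact_force: [4.0, 3.0, 7.4]
gripper_width: 0.213
```

Request:
carry_out([
  [[0,0,0,-0.09,-0.016,0,5],[0,0,0,-0.091,-0.006,0,5]],
])

```text
time: 17.6
tool_pos: [0.5295, 0.0801, 0.1713]
tool_rot: [0.554, -0.548, 0.441, -0.446]
contact_force: [4.6, 1.5, 7.2]
gripper_width: 0.214
```

Request:
carry_out([
  [[0,0,0,-0.092,0.003,0,5],[0,0,0,-0.091,0.013,0,5]],
])

```text
time: 17.8
tool_pos: [0.5222, 0.0803, 0.1714]
tool_rot: [0.553, -0.549, 0.44, -0.446]
contact_force: [4.1, -0.5, 7.2]
gripper_width: 0.215
```

Request:
carry_out([
  [[0,0,0,-0.089,0.022,0,5],[0,0,0,-0.086,0.031,0,5]],
])

```text
time: 18.0
tool_pos: [0.5151, 0.082, 0.1713]
tool_rot: [0.553, -0.549, 0.44, -0.446]
contact_force: [2.9, -2.8, 7.2]
gripper_width: 0.215
```

Request:
carry_out([
  [[0,0,0,-0.082,0.04,0,5],[0,0,0,-0.078,0.049,0,5]],
])

```text
time: 18.2
tool_pos: [0.5086, 0.0852, 0.1713]
tool_rot: [0.552, -0.55, 0.44, -0.446]
contact_force: [2.1, -3.9, 7.8]
gripper_width: 0.213
```

Request:
carry_out([
  [[0,0,0,-0.072,0.056,0,5],[0,0,0,-0.066,0.064,0,5]],
])

```text
time: 18.4
tool_pos: [0.5028, 0.0897, 0.1713]
tool_rot: [0.552, -0.55, 0.44, -0.446]
contact_force: [0.5, -5.7, 10.7]
gripper_width: 0.209
```

Request:
carry_out([
  [[0,0,0,-0.059,0.07,0,5],[0,0,0,-0.051,0.076,0,5]],
])

```text
time: 18.6
tool_pos: [0.498, 0.0955, 0.1713]
tool_rot: [0.552, -0.551, 0.441, -0.445]
contact_force: [-1.3, -6.0, 11.9]
gripper_width: 0.208
```

Request:
carry_out([
  [[0,0,0,-0.043,0.081,0,5],[0,0,0,-0.034,0.085,0,5]],
])

```text
time: 18.8
tool_pos: [0.4944, 0.1022, 0.1712]
tool_rot: [0.551, -0.551, 0.441, -0.445]
contact_force: [-3.6, -6.0, 13.8]
gripper_width: 0.213
```

Request:
carry_out([
  [[0,0,0,-0.025,0.088,0,5],[0,0,0,-0.016,0.09,0,5]],
])

```text
time: 19.0
tool_pos: [0.4924, 0.1095, 0.1712]
tool_rot: [-0.551, 0.551, -0.442, 0.445]
contact_force: [-5.2, -5.4, 14.7]
gripper_width: 0.212
```

Request:
carry_out([
  [[0,0,0,-0.03,0.09,0,5],[0,0,0,-0.02,0.09,0,5]],
])

```text
time: 19.2
tool_pos: [0.4915, 0.117, 0.1713]
tool_rot: [0.552, -0.55, 0.441, -0.445]
contact_force: [2.9, -4.7, 9.4]
gripper_width: 0.213
```

Request:
carry_out([
  [[0,0,0,0.015,0.091,0,5],[0,0,0,0.024,0.089,0,5]],
])

```text
time: 19.4
tool_pos: [0.4928, 0.1243, 0.1712]
tool_rot: [0.552, -0.55, 0.441, -0.445]
contact_force: [-2.0, -3.7, 11.4]
gripper_width: 0.21
```

Request:
carry_out([
  [[0,0,0,0.031,0.086,0,5],[0,0,0,0.04,0.082,0,5]],
])

```text
time: 19.6
tool_pos: [0.4954, 0.131, 0.1712]
tool_rot: [0.552, -0.551, 0.441, -0.445]
contact_force: [-3.2, -3.8, 12.5]
gripper_width: 0.212
```

Run:
```python
from h import *
import cv2
f=grab_frame("wrist");cv2.imwrite("pics/w11.png",f)
f=grab_frame("side");cv2.imwrite("pics/s11.png",cv2.resize(f[140:300,200:380],None,fx=3.5,fy=3.5,interpolation=cv2.INTER_CUBIC))
s=state();print(s["tool_pos"],s["contact_force"])
```

```text
[0.49551948 0.13129344 0.17118356] [-2.63061628 -2.4862764  12.58523945]
```

View pics/w11.png

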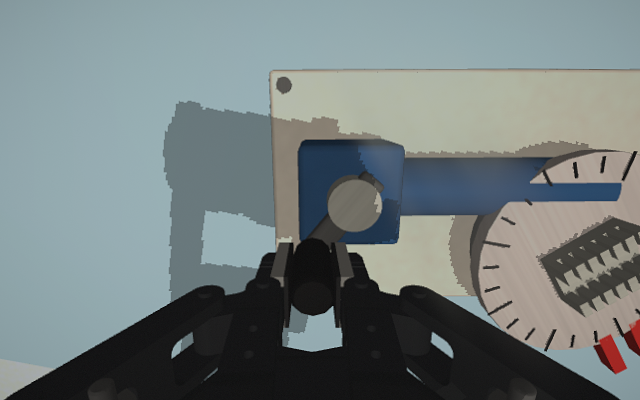

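View pics/s11.png

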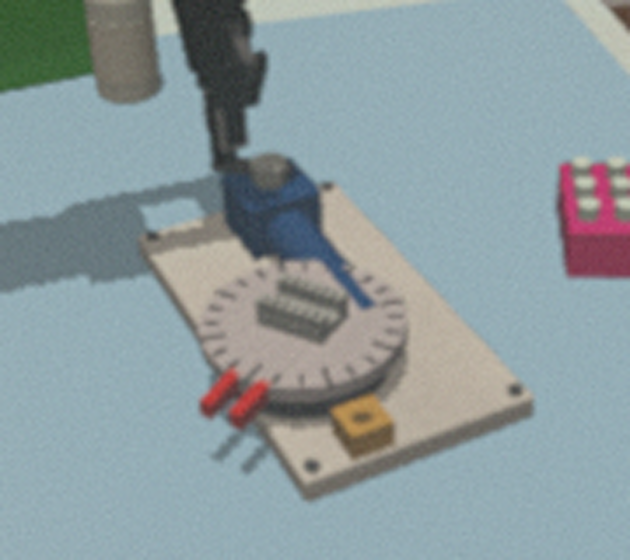

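Request:
carry_out([
  [[0,0,0,0.049,0.078,0,5],[0,0,0,0.028,0.036,0,5]],
])

```text
time: 19.9
tool_pos: [0.4982, 0.1356, 0.1712]
tool_rot: [0.551, -0.551, 0.442, -0.444]
contact_force: [-3.9, -4.3, 14.4]
gripper_width: 0.212
```

Request:
carry_out([
  [[0,0,0,0.028,0.036,0,5],[0,0,0,0.032,0.033,0,5]],
])

```text
time: 20.1
tool_pos: [0.5004, 0.1383, 0.1711]
tool_rot: [0.551, -0.551, 0.442, -0.444]
contact_force: [-5.9, -3.8, 14.3]
gripper_width: 0.211
```

Request:
carry_out([
  [[0,0,0,0.032,0.033,0,5],[0,0,0,0.032,0.033,0,5]],
])

```text
time: 20.3
tool_pos: [0.5028, 0.1409, 0.1711]
tool_rot: [-0.551, 0.551, -0.442, 0.444]
contact_force: [-4.5, -4.4, 13.8]
gripper_width: 0.217
```

Request:
carry_out([
  [[0,0,0,0.036,0.03,0,5],[0,0,0,0.036,0.03,0,5]],
])

```text
time: 20.5
tool_pos: [0.5056, 0.1432, 0.1711]
tool_rot: [-0.551, 0.551, -0.442, 0.444]
contact_force: [-6.5, -4.5, 14.7]
gripper_width: 0.215
```

Request:
carry_out([
  [[0,0,0,0,0,0,5],[0,0,0,0,0,0,5]],
])

```text
time: 20.7
tool_pos: [0.5057, 0.1433, 0.1711]
tool_rot: [0.551, -0.551, 0.442, -0.444]
contact_force: [-5.2, -5.2, 14.1]
gripper_width: 0.214
```

Request:
carry_out([
  [[0,0,0,0.04,0.028,0,5],[0,0,0,0,0,0,5]],
])

```text
time: 20.9
tool_pos: [0.5072, 0.1444, 0.1711]
tool_rot: [-0.551, 0.551, -0.442, 0.444]
contact_force: [-6.4, -5.1, 15.2]
gripper_width: 0.213
```

Run:
```python
from h import *
import cv2
f=grab_frame("wrist");cv2.imwrite("pics/w12.png",f)
f=grab_frame("scene");cv2.imwrite("pics/c12.png",cv2.resize(f[150:250,230:370],None,fx=5,fy=5,interpolation=cv2.INTER_CUBIC))
s=state();print(s["tool_pos"],s["contact_force"])
```

```text
[0.50717869 0.14434809 0.17112617] [-5.94847928 -5.25099244 13.75048606]
```

View pics/w12.png

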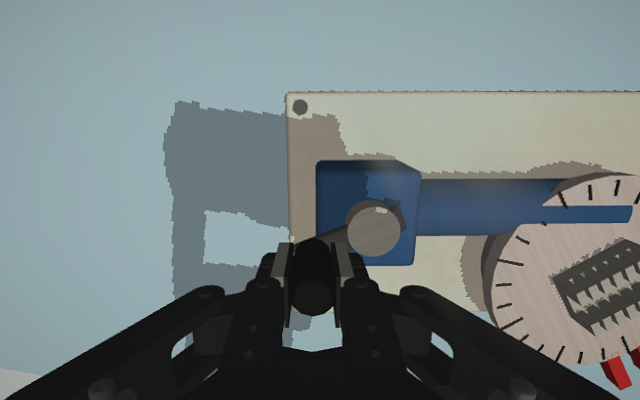

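View pics/c12.png

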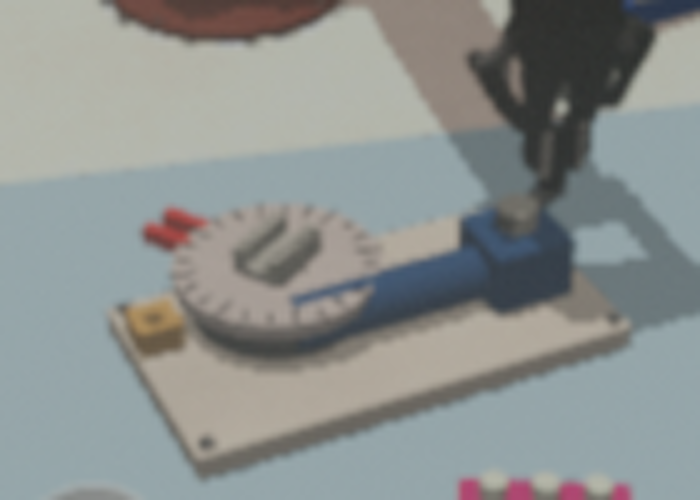

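Run:
```python
import cv2,numpy as np
a=cv2.imread("pics/w11.png")[130:330,260:430];b=cv2.imread("pics/w12.png")[130:330,260:430]
cv2.imwrite("pics/ab.png",cv2.convertScaleAbs(cv2.resize(np.hstack([a,b]),None,fx=2.3,fy=2.3,interpolation=cv2.INTER_CUBIC),alpha=1.8))
```

```text
(no output)
```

View pics/ab.png

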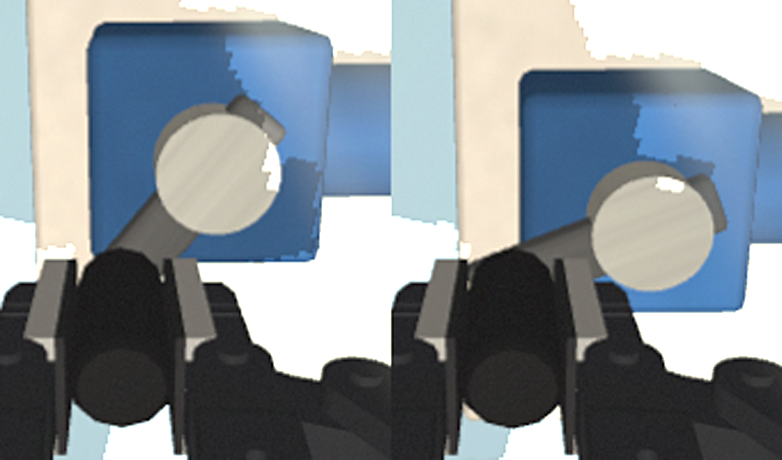

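Request:
carry_out([
  [[0,0,0,0.042,0.026,0,5],[0,0,0,0,0,0,5]],
])

```text
time: 21.2
tool_pos: [0.5088, 0.1454, 0.1711]
tool_rot: [-0.551, 0.551, -0.442, 0.444]
contact_force: [-7.4, -5.7, 15.1]
gripper_width: 0.213
```

Request:
carry_out([
  [[0,0,0,0.043,0.022,0,5],[0,0,0,0,0,0,5]],
])

```text
time: 21.4
tool_pos: [0.5103, 0.1463, 0.1711]
tool_rot: [-0.551, 0.551, -0.442, 0.444]
contact_force: [-6.5, -4.2, 15.1]
gripper_width: 0.208
```

Request:
carry_out([
  [[0,0,0,-0.065,-0.037,0,5],[0,0,0,0,0,0,5]],
])

```text
time: 21.6
tool_pos: [0.5088, 0.1454, 0.1712]
tool_rot: [0.552, -0.55, 0.441, -0.445]
contact_force: [-1.2, -2.5, 11.1]
gripper_width: 0.213
```

Request:
carry_out([
  [[0,0,0,-0.064,-0.037,0,5],[0,0,0,-0.06,-0.043,0,5],[0,0,0,-0.06,-0.043,0,5]],
])

```text
time: 21.9
tool_pos: [0.5022, 0.1406, 0.1713]
tool_rot: [0.553, -0.549, 0.441, -0.445]
contact_force: [3.8, -0.8, 8.3]
gripper_width: 0.211
```

Request:
carry_out([
  [[0,0,0,-0.06,-0.065,0,5],[0,0,0,-0.052,-0.075,0,5],[0,0,0,-0.045,-0.08,0,5]],
])

```text
time: 22.2
tool_pos: [0.4959, 0.1323, 0.1713]
tool_rot: [0.554, -0.548, 0.441, -0.445]
contact_force: [3.1, 2.3, 8.0]
gripper_width: 0.211
```

Request:
carry_out([
  [[0,0,0,0.06,0.097,0,5],[0,0,0,0.07,0.075,0,5],[0,0,0,0.08,0.068,0,5],[0,0,0,0,0,0,5]],
])

```text
time: 22.6
tool_pos: [0.5031, 0.1411, 0.1712]
tool_rot: [0.551, -0.551, 0.442, -0.444]
contact_force: [-5.2, -3.0, 14.5]
gripper_width: 0.213
```

Request:
carry_out([
  [[0,0,0,0.06,0.045,0,5],[0,0,0,0.064,0.04,0,5],[0,0,0,0,0,0,5]],
])

```text
time: 22.9
tool_pos: [0.5076, 0.1445, 0.1711]
tool_rot: [0.551, -0.551, 0.442, -0.444]
contact_force: [-5.5, -3.1, 14.6]
gripper_width: 0.212
```

Request:
carry_out([
  [[0,0,0,0.066,0.034,0,5],[0,0,0,0,0,0,5]],
])

```text
time: 23.1
tool_pos: [0.51, 0.1459, 0.1711]
tool_rot: [-0.551, 0.551, -0.443, 0.443]
contact_force: [-8.2, -3.6, 14.9]
gripper_width: 0.212
```

Request:
carry_out([
  [[0,0,0,0.045,0.021,0,5],[0,0,0,0,0,0,5]],
])

```text
time: 23.3
tool_pos: [0.5116, 0.1467, 0.1711]
tool_rot: [-0.551, 0.551, -0.443, 0.443]
contact_force: [-7.8, -4.2, 17.0]
gripper_width: 0.216
```

Request:
carry_out([
  [[0,0,0,0,0,0.05,5],[0,0,0,0,0,0.03,5],[0,0,0,0,0,0,5]],
])

```text
time: 23.6
tool_pos: [0.5113, 0.1466, 0.1714]
tool_rot: [0.551, -0.551, 0.443, -0.444]
contact_force: [-0.9, -2.8, 5.2]
gripper_width: 0.209
```

Request:
carry_out([
  [[0,0,0,0.07,0.029,0,5],[0,0,0,0.04,0.013,0,5]],
])

```text
time: 23.8
tool_pos: [0.5144, 0.1479, 0.1712]
tool_rot: [-0.549, 0.553, -0.444, 0.442]
contact_force: [-9.0, -6.6, 10.0]
gripper_width: 0.214
```

Request:
carry_out([
  [[0,0,0,0,0,0,5],[0,0,0,0,0,0,5]],
])

```text
time: 24.0
tool_pos: [0.5145, 0.1479, 0.1712]
tool_rot: [-0.55, 0.553, -0.444, 0.442]
contact_force: [-7.8, -4.9, 9.8]
gripper_width: 0.211
```

Run:
```python
from h import *
import cv2
s=state();print(s["tool_pos"],s["contact_force"],s["ft_torque"])
f=grab_frame("wrist");cv2.imwrite("pics/w13.png",f)
f=grab_frame("side");cv2.imwrite("pics/s13.png",cv2.resize(f[140:300,200:380],None,fx=4,fy=4,interpolation=cv2.INTER_CUBIC)[:600,:720])
```

```text
[0.51447098 0.14794914 0.17124613] [-7.78575836 -4.90007204  9.75613174] [-0.98014724  1.26052188  0.00963507]
```

View pics/w13.png

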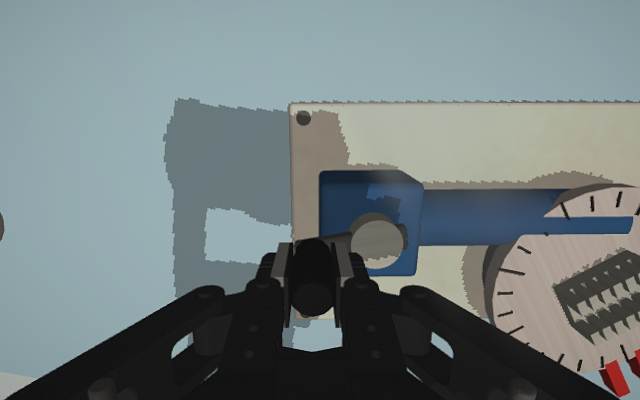

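View pics/s13.png

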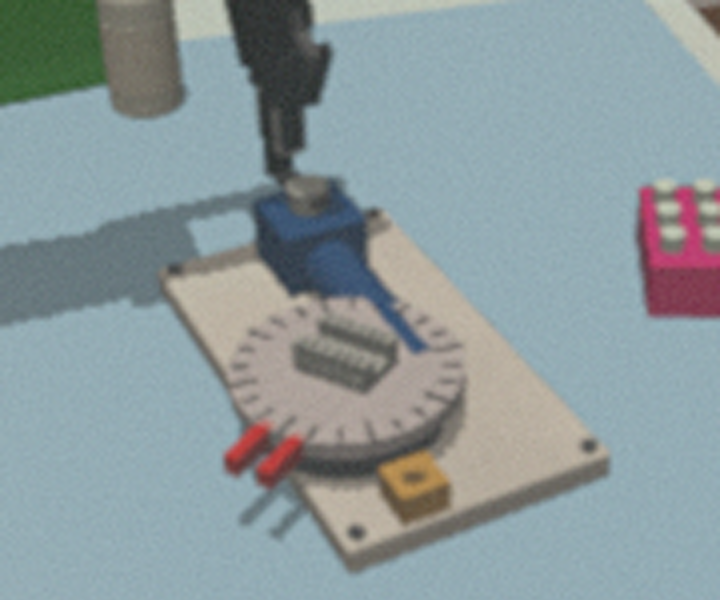

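Run:
```python
from h import *
import cv2
si=campose("side");sc=campose("scene")
d=lambda a,b:(200+a/4-.4,140+b/4-.4); d0=lambda a,b:(230+a/5-.4,165+b/5-.4)
def ang(p,q): v=p[:2]-q[:2];return np.degrees(np.arctan2(v[1],v[0])),np.hypot(*v)
# stage center: ellipse center estimates
c13=onplane(d(347,375),.057,si);c0=onplane(d0(285,343),.057,si);print(c13,c0)
for nm,p,c in [("now tips",onplane(d(247,462),.057,si),c13),("now",onplane(d(262,452),.057,si),c13),("prong1",onplane(d(230,465),.057,si),c13),("prong2",onplane(d(265,477),.057,si),c13),("start prong",onplane(d0(355,475),.057,si),c0),("start",onplane(d0(400,462),.057,si),c0)]: print(nm,p,ang(p,c))
im=cv2.imread("pics/w13.png");im0=cv2.imread("pics/w1.png")
```

```text
[ 0.51224957 -0.05264282  0.057     ] [ 0.51293011 -0.05225023  0.057     ]
now tips [ 0.44374771 -0.11253774  0.057     ] (np.float64(-138.8350222598087), np.float64(0.09099398874627179))
now [ 0.45300551 -0.10659149  0.057     ] (np.float64(-137.67846282608065), np.float64(0.08012688353843067))
prong1 [ 0.43446374 -0.11243247  0.057     ] (np.float64(-142.45251747369568), np.float64(0.09810931613611214))
prong2 [ 0.45109213 -0.12730053  0.057     ] (np.float64(-129.32334091095726), np.float64(0.09650909680085815))
start prong [ 0.52239072 -0.15032818  0.057     ] (np.float64(-84.49029020756464), np.float64(0.09853318003202746))
start [ 0.54310257 -0.1476135   0.057     ] (np.float64(-72.44289262991373), np.float64(0.10002265280847773))
```

Request:
carry_out([
  [[0,0,0,0.047,0.015,0,5],[0,0,0,0,0,0,5]],
])

```text
time: 24.3
tool_pos: [0.5162, 0.1486, 0.1712]
tool_rot: [-0.549, 0.553, -0.444, 0.442]
contact_force: [-8.2, -5.1, 10.6]
gripper_width: 0.21
```

Run:
```python
import cv2,numpy as np
for n in ("w11","w13"):
    a=cv2.imread(f"pics/{n}.png")[180:400,470:640]
    cv2.imwrite(f"pics/{n}z.png",cv2.convertScaleAbs(cv2.resize(a,None,fx=2.7,fy=2.7,interpolation=cv2.INTER_CUBIC),alpha=1.3))
```

```text
(no output)
```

View pics/w11z.png

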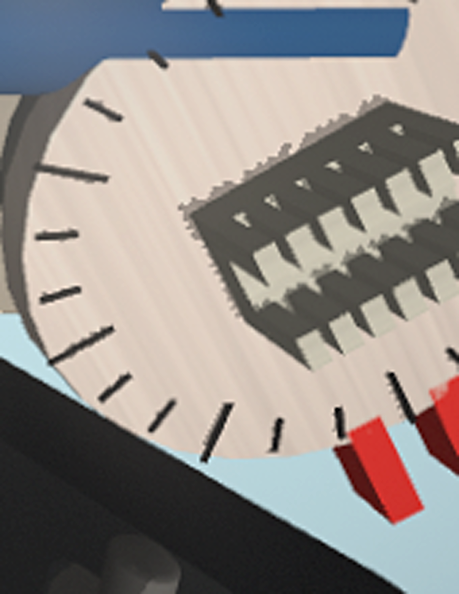

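View pics/w13z.png

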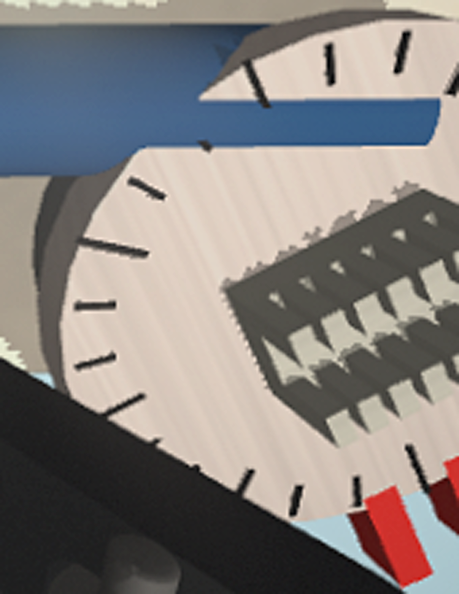

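Run:
```python
from h import *
W={"w11":([.49551948,.13129344,.17118356],[.552,-.551,.441,-.445],dict(Ai=(108,178),Ao=(37,168),F=(338,408),F2=(342,437),G=(392,375),Go=(412,420),B=(50,360),B2=(112,330))),
"w13":([.51447,.14795,.17125],[.55,-.553,.444,-.442],dict(Ai=(147,254),Ao=(78,240),F=(356,478),F2=(357,507),G=(407,447),Go=(428,492),B=(103,415),B2=(145,397)))}
res={}
for n,(p,q,P) in W.items():
    q=np.array(q)/np.linalg.norm(q);wr=campose("wrist",dict(tool_pos=np.array(p),tool_rot=q))
    res[n]={k:onplane((470+u/2.7-.4,180+v/2.7-.4),.057,wr)[:2] for k,(u,v) in P.items()}
a=lambda n,i,j:np.degrees(np.arctan2(*(res[n][j]-res[n][i])[::-1]))
for i,j in [("Ai","G"),("Ao","Go"),("Ai","F"),("Ao","F2"),("B2","G"),("B2","F2"),("B2","Go")]:
    print(i,j,a("w11",i,j).round(2),a("w13",i,j).round(2),"d",(a("w13",i,j)-a("w11",i,j)).round(2), np.linalg.norm(res["w11"][j]-res["w11"][i]).round(4),np.linalg.norm(res["w13"][j]-res["w13"][i]).round(4))
```

```text
Ai G -110.9 -112.89 d -2.0 0.0984 0.0975
Ao Go -110.51 -112.53 d -2.02 0.129 0.1303
Ai F -119.61 -121.5 d -1.89 0.0951 0.0952
Ao F2 -117.08 -119.35 d -2.27 0.118 0.1189
B2 G -87.96 -90.04 d -2.08 0.0755 0.0741
B2 F2 -103.5 -106.26 d -2.77 0.0733 0.0731
B2 Go -95.64 -97.91 d -2.28 0.0875 0.0876
```

Request:
carry_out([
  [[0,0,0,0,0,0,26],[0,0,0,0,0,0,30],[0,0,0,0,0,0,30]],
])

```text
time: 24.6
tool_pos: [0.5171, 0.1494, 0.1702]
tool_rot: [0.551, -0.551, 0.443, -0.443]
contact_force: [0.1, -1.1, 0.3]
gripper_width: 0.35
```

Run:
```python
from h import *
import cv2
s=state();print(s["tool_pos"],s["tool_rot"],s["contact_force"],s["ft_torque"],s["gripper_width"])
f=grab_frame("wrist");cv2.imwrite("pics/w14.png",f[150:400,150:500])
```

```text
[0.51713169 0.14936667 0.1702001 ] [ 0.55113356 -0.55096496  0.44333725 -0.44287864] [ 0.06759968 -1.13411031  0.29878643] [ 0.02409825  0.00481384 -0.00746626] 0.3499606046277677
```

View pics/w14.png

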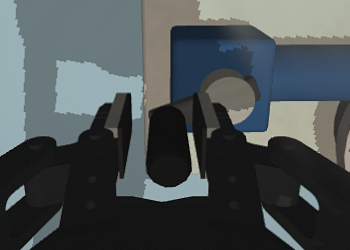

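Request:
carry_out([
  [[0,0,0,0,-0.02,0,10],[0,0,0,0,0,0,5],[0,0,0,0,0,0,5],[0,0,0,0,0,0,5]],
])

```text
time: 25.05
tool_pos: [0.5175, 0.1484, 0.1709]
tool_rot: [0.551, -0.551, 0.443, -0.443]
contact_force: [2.6, -0.5, 0.8]
gripper_width: 0.056
```

Run:
```python
from h import *
import cv2
s=state();print(s["tool_pos"],s["contact_force"],s["ft_torque"],s["gripper_width"])
f=grab_frame("wrist");cv2.imwrite("pics/w15.png",f)
```

```text
[0.51753546 0.14842775 0.17087998] [ 2.55815767 -0.47468816  0.80198002] [-0.00103732 -0.34345753  0.01600187] 0.056487960608952184
```

View pics/w15.png

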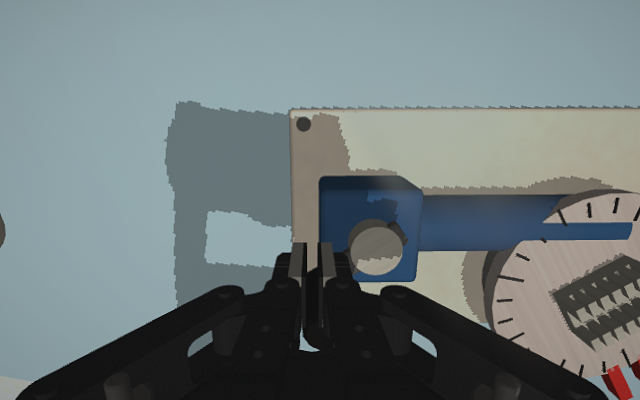

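Request:
carry_out([
  [[0,0,0,0,0,0,30],[0,0,0,0,0,0,45],[0,0,0,0,0,0,45]],
])

```text
time: 25.4
tool_pos: [0.5168, 0.1484, 0.1704]
tool_rot: [-0.551, 0.551, -0.443, 0.443]
contact_force: [0.6, -0.5, -0.6]
gripper_width: 0.528
```

Run:
```python
from h import *
import cv2
s=state();print(s["tool_pos"],s["tool_rot"],s["contact_force"],s["gripper_width"])
f=grab_frame("wrist");cv2.imwrite("pics/w16.png",f)
wr=campose("wrist",s);print(proj(s["tool_pos"]+q2R(s["tool_rot"])@[0,s["tool_pos"][2]-.128,0],wr))
```

```text
[0.51681741 0.14837042 0.1703825 ] [-0.55078446  0.55137663 -0.44339007  0.44274772] [ 0.63472365 -0.52962757 -0.5646462 ] 0.5284880634889471
[313.64931138 294.29115146]
```

View pics/w16.png

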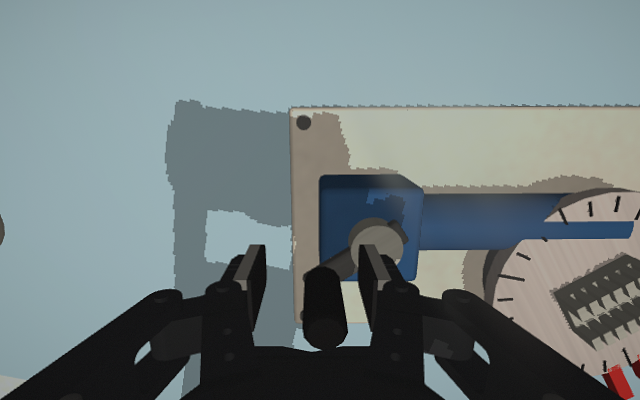

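Run:
```python
from h import *
s=state();wr=campose("wrist",s)
h=onplane((326,332.5),.128,wr);hub=onplane((377,246),.088,wr);print(h,hub)
for C in ([.5237,.1147],[.5271,.1154]):
    v=h[:2]-C;print(np.degrees(np.arctan2(v[1],v[0])),np.hypot(*v))
v=h[:2]-hub[:2];print(np.degrees(np.arctan2(v[1],v[0])),np.hypot(*v))
s2=dict(tool_pos=np.array([.49551948,.13129344,.17118356]),tool_rot=np.array([.552,-.551,.441,-.445]))
w=campose("wrist",s2);h2=onplane((313,292),.128,w);hb=onplane((355,205),.088,w);print(h2,hb,h2-hb);v=(h2-hb)[:2];print(np.degrees(np.arctan2(v[1],v[0])))
s2=dict(tool_pos=np.array([.51447,.14795,.17125]),tool_rot=np.array([.55,-.553,.444,-.442]))
w=campose("wrist",s2);h2=onplane((312.5,299),.128,w);hb=onplane((377,242),.088,w);print(h2,hb,h2-hb);v=(h2-hb)[:2];print(np.degrees(np.arctan2(v[1],v[0])))
s2=dict(tool_pos=np.array([.4925,.1082,.1713]),tool_rot=np.array([.552,-.55,.442,-.444]))
w=campose("wrist",s2);h2=onplane((313,300),.128,w);print("first grip",h2)
```

```text
[0.5003462  0.13945524 0.128     ] [0.52734292 0.11682417 0.088     ]
133.33142079570212 0.034032654506722264
138.04022950315644 0.0359780498542087
140.0272447272644 0.035227654857356565
[0.49622391 0.13155612 0.128     ] [0.52523633 0.11608475 0.088     ] [-0.02901242  0.01547137  0.04      ]
151.9304632834792
[0.5115224  0.14774598 0.128     ] [0.52648613 0.11665004 0.088     ] [-0.01496373  0.03109594  0.04      ]
115.69740690951238
first grip [0.48951346 0.10778341 0.128     ]
```

Request:
carry_out([
  [[0,0,0,0,0,0.4,50],[0,0,0,0,0,0.8,50],[0,0,0,-0.1,-0.05,0.6,50],[0,0,0,-0.2,-0.1,0,50],[0,0,0,-0.12,-0.07,0,50]],
])

```text
time: 25.95
tool_pos: [0.5002, 0.1394, 0.2438]
tool_rot: [0.551, -0.551, 0.443, -0.444]
contact_force: [-0.1, 0.0, -0.0]
gripper_width: 0.585
```

Run:
```python
from h import *
s=state();print(s["time"],s["tool_pos"],s["joint_pos"])
```

```text
25.95 [0.50020952 0.1393797  0.24382343] [ 1.28369256e-01 -1.59160044e-01  1.91844976e+00 -1.19724773e-05
  1.38060464e+00  1.48279488e+00]
```

Request:
carry_out([
  [[0,0,-1,0,0,0,50],[0,0,-1,0,0,0,50],[0,0,-1,0,0,0,50],[0,0,-1,0,0,0,50],[0,0,-1,0,0,0,50]],
])

```text
time: 26.45
tool_pos: [0.4993, 0.1393, 0.2408]
tool_rot: [0.464, -0.466, 0.533, -0.532]
contact_force: [-0.1, -0.6, -0.8]
gripper_width: 0.586
```

Request:
carry_out([
  [[0,0,-1,0,0,0,50],[0,0,-1,0,0,0,50],[0,0,-1,0,0,0,50],[0,0,-1,0,0,0,50],[0,0,-1,0,0,0,50]],
])

```text
time: 26.95
tool_pos: [0.4993, 0.1393, 0.2408]
tool_rot: [0.364, -0.366, 0.606, -0.605]
contact_force: [0.3, 0.0, -1.4]
gripper_width: 0.589
```

Request:
carry_out([
  [[0,0,-1,0,0,0,50],[0,0,-1,0,0,0,50],[0,0,-1,0,0,0,50],[0,0,-1,0,0,0,50],[0,0,-1,0,0,0,50]],
])

```text
time: 27.45
tool_pos: [0.4993, 0.1392, 0.2408]
tool_rot: [0.253, -0.256, 0.66, -0.659]
contact_force: [-0.7, 0.5, -0.5]
gripper_width: 0.587
```

Request:
carry_out([
  [[0,0,-1,0,0,0,50],[0,0,-1,0,0,0,50],[0,0,0,0,0,-0.3,50],[0,0,0,0,0,-0.1,50],[0,0,0,0,0,0,50]],
])

```text
time: 27.95
tool_pos: [0.4992, 0.1393, 0.2243]
tool_rot: [0.208, -0.211, 0.676, -0.675]
contact_force: [0.8, 0.7, 0.1]
gripper_width: 0.584
```

Run:
```python
from h import *
import cv2
s=state();print(s["time"],s["tool_pos"],s["joint_pos"],q2R(s["tool_rot"]).round(3),s["joint_vel"].round(2));np.save("s17.npy",np.r_[s["tool_pos"],s["tool_rot"]])
f=grab_frame("wrist");cv2.imwrite("pics/w17.png",f)
```

```text
27.95 [0.49920365 0.13932351 0.22427492] [ 1.28512384e-01 -1.39962301e-01  1.93522984e+00 -1.39307077e-05
  1.35052520e+00  2.66894623e+00] [[-0.825 -0.004  0.566]
 [-0.566 -0.001 -0.825]
 [ 0.004 -1.    -0.002]] [ 0.   -0.01 -0.02  0.    0.    0.01]
```

View pics/w17.png

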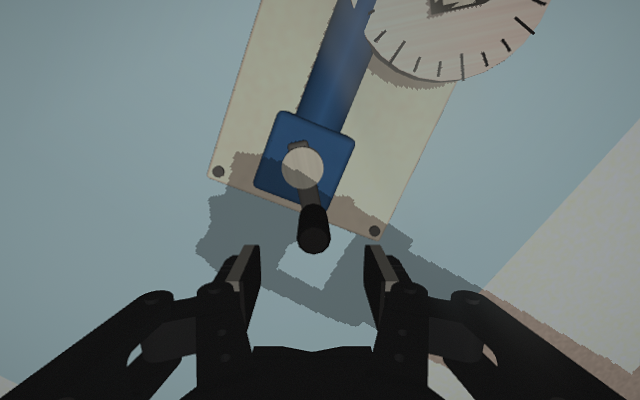

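Run:
```python
from h import *
a=np.load("s17.npy");s=dict(tool_pos=a[:3],tool_rot=a[3:]);wr=campose("wrist",s)
h=onplane((314.5,239),.128,wr);hub=onplane((302,167),.088,wr);print(h,hub);v=(h-hub)[:2]
print(np.degrees(np.arctan2(v[1],v[0])),np.hypot(*v)); print((h-a[:3])@q2R(a[3:]))
print(proj(a[:3]+q2R(a[3:])@[0,a[2]-.128,0],wr))
```

```text
[0.49845988 0.13778908 0.128     ] [0.52422107 0.11394893 0.088     ]
137.2179327786707 0.035099738517287135
[0.00112061 0.09627802 0.00102765]
[312.50474221 240.70453341]
```

Request:
carry_out([
  [[0,0,0,0,0,-0.5,50],[0,0,0,0,0,-0.6,50],[0,0,0,0,0,-0.3,50],[0,0,0,0,0,0,50]],
])

```text
time: 28.4
tool_pos: [0.4992, 0.1394, 0.1685]
tool_rot: [0.208, -0.211, 0.676, -0.675]
contact_force: [-0.7, -0.1, -0.4]
gripper_width: 0.582
```

Run:
```python
from h import *
import cv2
s=state();print(s["time"],s["tool_pos"],s["contact_force"])
f=grab_frame("wrist");cv2.imwrite("pics/w18.png",f)
wr=campose("wrist",s)
print(proj(s["tool_pos"]+q2R(s["tool_rot"])@[0,s["tool_pos"][2]-.128,0],wr))
```

```text
28.4 [0.49915839 0.13935112 0.16849941] [-0.70201123 -0.06646836 -0.42353431]
[312.83800112 295.17986546]
```

View pics/w18.png

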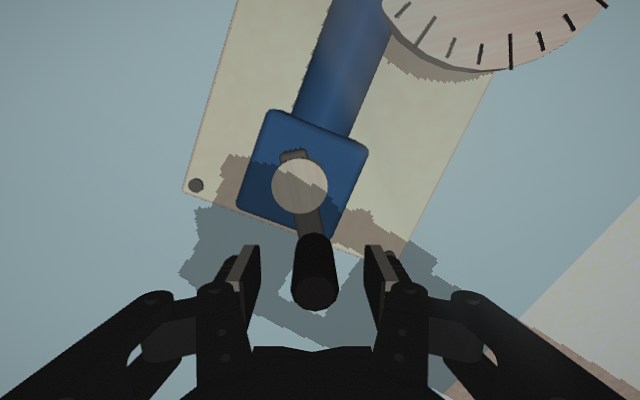

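Request:
carry_out([
  [[0,0,0,0,0,0,30],[0,0,0,0,0,0,10],[0,0,0,0,0,0,5],[0,0,0,0,0,0,5],[0,0,0,0,0,0,5]],
])

```text
time: 28.95
tool_pos: [0.5006, 0.1392, 0.1724]
tool_rot: [-0.209, 0.209, -0.675, 0.676]
contact_force: [-5.1, -2.4, 5.7]
gripper_width: 0.213
```

Request:
carry_out([
  [[0,0,0,0.036,0.038,0.03,5],[0,0,0,0,0,0,5]],
])

```text
time: 29.15
tool_pos: [0.5014, 0.1401, 0.1725]
tool_rot: [-0.208, 0.21, -0.675, 0.676]
contact_force: [-4.2, -5.1, 2.2]
gripper_width: 0.21
```

Request:
carry_out([
  [[0,0,0,0.037,0.035,0,5],[0,0,0,0,0,0,5]],
])

```text
time: 29.35
tool_pos: [0.5028, 0.1413, 0.1725]
tool_rot: [-0.208, 0.21, -0.675, 0.676]
contact_force: [-4.2, -6.0, 3.1]
gripper_width: 0.211
```

Request:
carry_out([
  [[0,0,0,0.04,0.033,0,5],[0,0,0,0,0,0,5]],
])

```text
time: 29.55
tool_pos: [0.5044, 0.1425, 0.1725]
tool_rot: [-0.208, 0.21, -0.674, 0.677]
contact_force: [-4.8, -6.5, 2.9]
gripper_width: 0.211
```

Request:
carry_out([
  [[0,0,0,0.052,0.036,0,5],[0,0,0,0,0,0,5]],
])

```text
time: 29.75
tool_pos: [0.5064, 0.1439, 0.1724]
tool_rot: [-0.208, 0.211, -0.674, 0.677]
contact_force: [-5.1, -6.2, 3.1]
gripper_width: 0.212
```

Request:
carry_out([
  [[0,0,0,0.062,0.036,0,5],[0,0,0,0,0,0,5]],
])

```text
time: 29.95
tool_pos: [0.5088, 0.1452, 0.1724]
tool_rot: [-0.208, 0.211, -0.674, 0.677]
contact_force: [-6.5, -6.2, 3.7]
gripper_width: 0.211
```

Request:
carry_out([
  [[0,0,0,0.066,0.032,0,5],[0,0,0,0,0,0,5]],
])

```text
time: 30.15
tool_pos: [0.5112, 0.1464, 0.1724]
tool_rot: [-0.207, 0.211, -0.674, 0.677]
contact_force: [-6.7, -6.9, 4.3]
gripper_width: 0.21
```

Request:
carry_out([
  [[0,0,0,0.07,0.022,0,5],[0,0,0,0,0,0,5]],
])

```text
time: 30.35
tool_pos: [0.5138, 0.1473, 0.1724]
tool_rot: [-0.207, 0.211, -0.674, 0.677]
contact_force: [-8.2, -7.6, 4.9]
gripper_width: 0.209
```

Request:
carry_out([
  [[0,0,0,0.063,0.008,0,5],[0,0,0,0,0,0,5]],
])

```text
time: 30.55
tool_pos: [0.516, 0.1478, 0.1724]
tool_rot: [-0.207, 0.212, -0.675, 0.676]
contact_force: [-8.9, -7.2, 6.0]
gripper_width: 0.213
```

Request:
carry_out([
  [[0,0,0,0.07,0.01,0,5],[0,0,0,0,0,0,5]],
])

```text
time: 30.75
tool_pos: [0.5186, 0.1483, 0.1723]
tool_rot: [-0.206, 0.212, -0.675, 0.676]
contact_force: [-10.7, -6.3, 7.4]
gripper_width: 0.215
```

Run:
```python
from h import *
import cv2
s=state();print(s["tool_pos"],s["contact_force"],s["ft_torque"]);np.save("s19.npy",np.r_[s["tool_pos"],s["tool_rot"]])
f=grab_frame("wrist");cv2.imwrite("pics/w19.png",f)
f=grab_frame("scene");cv2.imwrite("pics/c19.png",cv2.resize(f[120:260,220:400],None,fx=4,fy=4,interpolation=cv2.INTER_CUBIC))
f=grab_frame("side");cv2.imwrite("pics/s19.png",cv2.resize(f[110:310,180:400],None,fx=3,fy=3,interpolation=cv2.INTER_CUBIC))
```

```text
[0.5185658  0.14834212 0.1723045 ] [-10.72041099  -6.28879206   7.40248508] [-1.04942703  1.73764369  0.0404254 ]
```

View pics/w19.png

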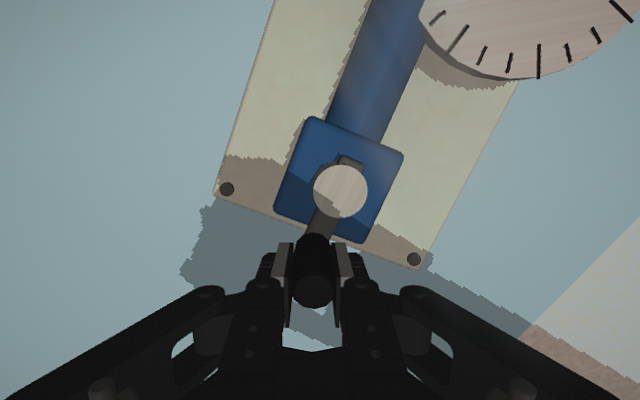

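View pics/c19.png

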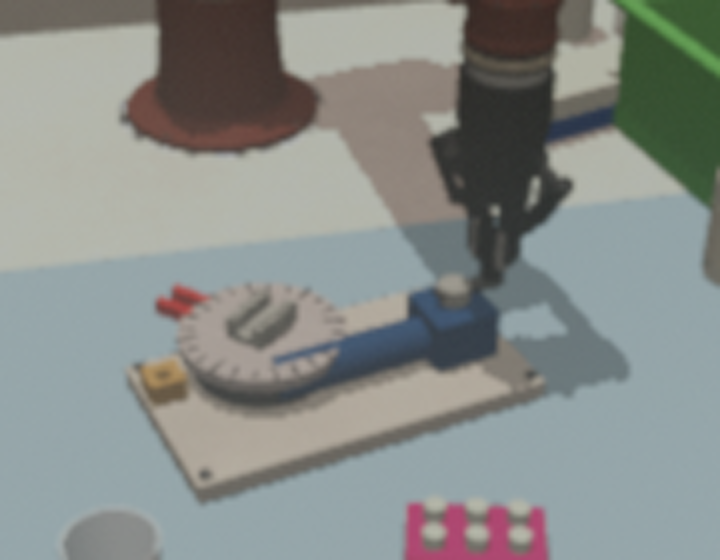

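View pics/s19.png

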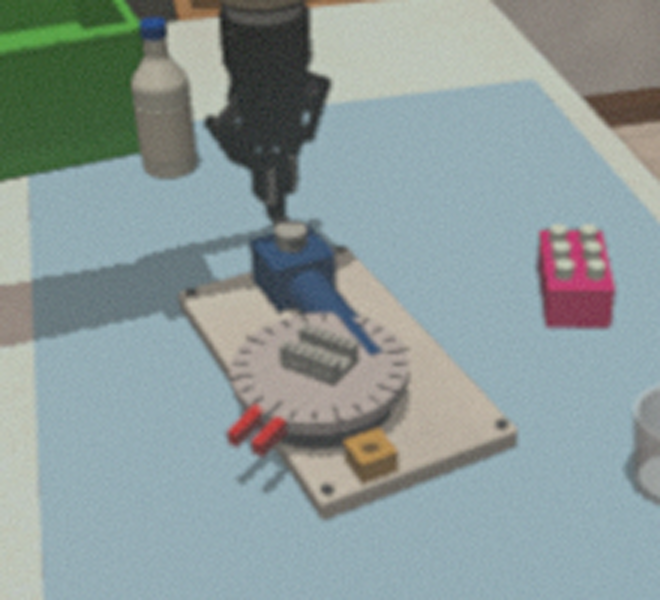

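Run:
```python
from h import *
a=np.load("s19.npy");s=dict(tool_pos=a[:3],tool_rot=a[3:]);wr=campose("wrist",s)
h=onplane((315,291),.128,wr);hub=onplane((340,190),.088,wr);print(h,hub);v=(h-hub)[:2]
print(np.degrees(np.arctan2(v[1],v[0])),np.hypot(*v))
t=(onplane((353,160),.083,wr)-hub)[:2];print(np.degrees(np.arctan2(t[1],t[0])))
```

```text
[0.51727098 0.14805054 0.128     ] [0.52482935 0.11382987 0.088     ]
102.4550431109787 0.03504543912701188
-80.61596189201695
```

Request:
carry_out([
  [[0,0,0,0,0,0,40],[0,0,0,0,0,0,50],[0,0,0,0,0,0,50],[0,0,0,0,0,0,50]],
])

```text
time: 31.3
tool_pos: [0.5208, 0.1496, 0.1726]
tool_rot: [-0.21, 0.209, -0.675, 0.676]
contact_force: [0.2, 0.2, 0.3]
gripper_width: 0.589
```

Run:
```python
from h import *
import cv2
s=state();print(s["time"],s["tool_pos"],s["contact_force"],s["ft_torque"],s["gripper_width"]);np.save("s20.npy",np.r_[s["tool_pos"],s["tool_rot"]])
f=grab_frame("wrist");cv2.imwrite("pics/w20.png",f)
```

```text
31.3 [0.52079528 0.14962715 0.17260644] [0.18163227 0.22008744 0.29610296] [-0.04314539  0.03668064  0.01850316] 0.5885620522504901
```

View pics/w20.png

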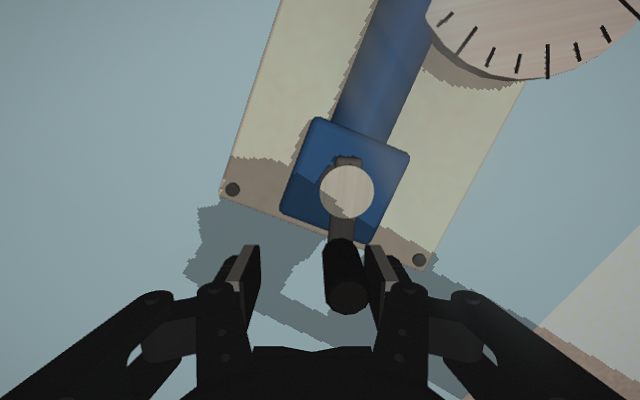

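Run:
```python
from h import *
a=np.load("s20.npy");s=dict(tool_pos=a[:3],tool_rot=a[3:]);wr=campose("wrist",s)
h=onplane((347,294),.128,wr);hub=onplane((347,192),.088,wr);print(h,hub);v=(h-hub)[:2]
print(np.degrees(np.arctan2(v[1],v[0])),np.hypot(*v))
```

```text
[0.50822859 0.14342759 0.128     ] [0.52420928 0.11433327 0.088     ]
118.77875146858342 0.03319430524011668
```

Request:
carry_out([
  [[0,0,0,-0.1,-0.07,0,60],[0,0,0,-0.06,-0.04,0,60],[0,0,0,0,0,0.4,60],[0,0,0,0,0,0.8,60],[0,0,0,0,0,0.8,60]],
])

```text
time: 31.85
tool_pos: [0.5136, 0.1451, 0.2534]
tool_rot: [0.209, -0.209, 0.676, -0.675]
contact_force: [0.2, 0.3, -0.7]
gripper_width: 0.701
```

Run:
```python
from h import *
import cv2
s=state();print(s["time"],s["tool_pos"],s["contact_force"]);np.save("s21.npy",np.r_[s["tool_pos"],s["tool_rot"]])
f=grab_frame("wrist");cv2.imwrite("pics/w21.png",f)
```

```text
31.85 [0.51355757 0.14506027 0.25336648] [ 0.22625389  0.26009516 -0.73123482]
```

View pics/w21.png

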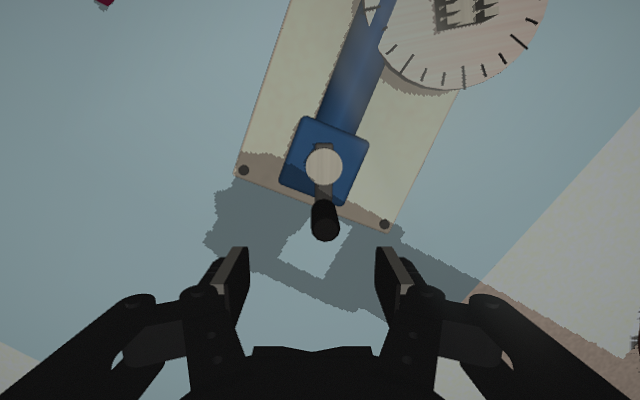

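Run:
```python
from h import *
a=np.load("s21.npy");s=dict(tool_pos=a[:3],tool_rot=a[3:]);wr=campose("wrist",s)
h=onplane((325.5,229),.128,wr);hub=onplane((324,166.5),.088,wr);print(h,hub);v=(h-hub)[:2]
print(np.degrees(np.arctan2(v[1],v[0])),np.hypot(*v))
```

```text
[0.50426358 0.14332502 0.128     ] [0.5237701  0.11451161 0.088     ]
124.09779384311084 0.034795357534857047
```

Request:
carry_out([
  [[0,0,0,0,0,0,60],[0,0,0,0,0,0,60],[0,0,0,0,0,0,60],[0,0,0,0,0,0,60],[0,0,0,0,0,0,60]],
])

```text
time: 32.4
tool_pos: [0.5135, 0.1451, 0.2508]
tool_rot: [0.208, -0.21, 0.676, -0.675]
contact_force: [-0.2, 0.5, 0.1]
gripper_width: 0.703
```

Run:
```python
from h import *
import cv2
s=state();print(s["time"],s["tool_pos"],s["contact_force"]);np.save("s22.npy",np.r_[s["tool_pos"],s["tool_rot"]])
f=grab_frame("wrist");cv2.imwrite("pics/w22.png",f)
a=cv2.imread("pics/w21.png");cv2.imwrite("pics/w22c.png",cv2.resize(np.hstack([a[130:260,260:400],f[130:260,260:400]]),None,fx=2.8,fy=2.8,interpolation=cv2.INTER_CUBIC))
```

```text
32.4 [0.51346475 0.14507172 0.2508107 ] [-0.1987304   0.51133139  0.13706146]
```

View pics/w22c.png

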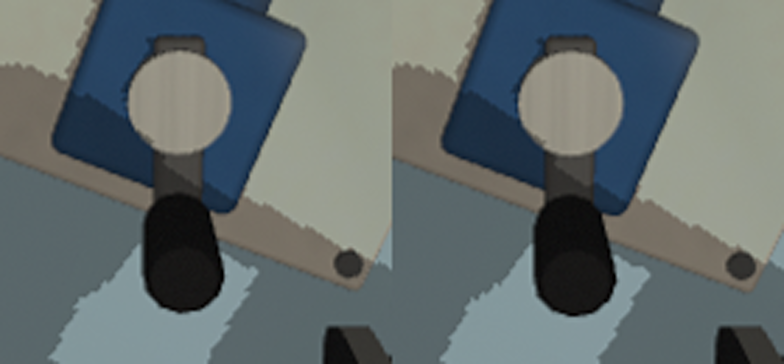

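Run:
```python
from h import *
import cv2
cv2.imwrite("pics/s23.png",grab_frame("side"))
```

```text
(no output)
```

View pics/s23.png

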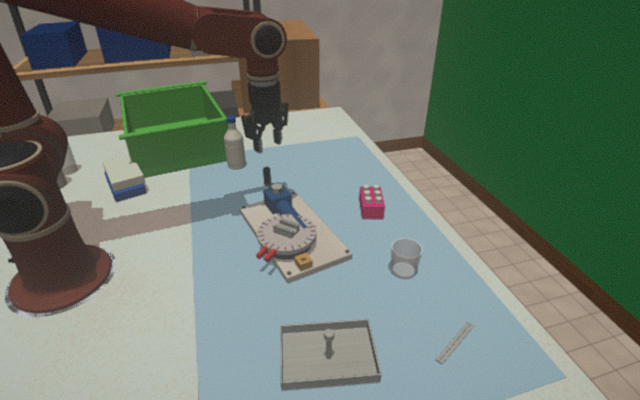

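```bash
python3 -c "
from plant import *
print(job_done())"
```

```text
the job is handed in; nothing more can be done
None
```

I pulled the lock pin and stood it upright in the steel tray. I then wound the crank clockwise just over three turns to the stop, let go, and handed the job in at about 32 s.

- **Stop:** The force along the handle's circle was about 4.5 N while running. It climbed from about 3.1 turns on, and I stopped at 11.9 N, roughly 7 N above the drag. On release the handle sprang back about 14 mm, so the stop was pushing. It rested near 3.19 turns and did not move between two pictures about 0.5 s apart. I estimate 3–4 N of preload is left, worked out from the earlier readings rather than measured.
- **Disagreements:** The stop felt much softer than described, about 0.3 N per mm instead of 1.7. It was also met at, or slightly past, the 3.1-turn end of the stated range. I measured the stage turning about 57°, which fits the number of crank turns.
- **Regrip:** While checking the stop I wound back about 20 mm at the handle and then forward again. I also let go once, and on closing again the pads squeezed the handle out, which turned the crank back about 20°. I rotated the gripper, regripped and wound it up to the stop again.
- **Final checks:** The pin was standing in the tray, and the bottle, rack and beaker were where they started. The gripper was clear and the contact force was near zero.

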